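# Pack the jar carrier and wind its keeper bar to the mark

## Robot

A 6-joint arm with a two-finger parallel gripper is mounted at the origin on the work surface. World frame = base frame: x ahead of the robot, y to its left, z up, the work surface at z = 0. Lengths are in m, angles in rad, forces in N, time in s.
With the tool pointing down it reaches from about 0.225 to 0.875 m from the base axis. Payload 3.4 kg.
Tool frame: the origin (TCP) lies between the finger pads; the fingertips stand 14 mm ahead of it and the grasp point (between the pads) lies 5 mm behind it; z points along the fingers, y is the line along which they close (so a half turn about z gives the same grasp; the last joint's range is limited). The gripper opens to 85 mm and grips with 20 to 120 N. Pads are 22 mm wide; open, the fingers measure 114 mm over their backs; the gripper's body (76 mm by 85 mm) begins 54 mm behind the grasp point. The pads swing forward as they close: fully open they stand 13 mm farther back than shut.
Start: joints at [-1.466, 0.276, 1.505, -0, 1.361, -0.121], TCP at [0.129, -0.56, 0.221] pointing down, gripper open.
Joint ranges: [-2.89, 2.89], [-0.75, 2.08], [0.22, 2.7], [-1.18, 4.32], [0.11, 2.71], [-2.7, 2.7]. Speed limits (rad/s): [2.57, 2.57, 3.14, 3.14, 3.14, 3.14].

## Interface

Orientations are given as a 3x3 rotation matrix whose columns are the frame's x, y, z axes.
In Python, from cell import * gives the robot as it stands. The module is installed in compiled form; this text tells all that it offers.
- The arm moves only by the tool send_rows, never from a script. Its argument "increments" is a list of rows, each a list of 7 numbers: the opening, from 0 (shut) to 1 (fully open), then the shift along the world's x, y, z each as a share of 150 mm, from -1 to 1, then the turn, a rotation vector about the world's x, y, z each as a share of 90 degrees, from -1 to 1. In form: [[jaw, dx, dy, dz, wx, wy, wz], ...]. A call has exactly 10 rows; each row is the pose to reach, as a shift and turn from the pose commanded when the call began; what a row does not reach only later rows make up. A row lasts 1/12 s, in which the tool goes at most 41.7 mm and 7.16 degrees, less where a joint would pass 70% of its speed; a pose out of reach is approached as far as the arm can. A call with a number of a shift or a turn outside -1 to 1 is refused whole. A call with a gripper value outside its range is refused whole. The fingers move at their own pace and stop on an object; "newtons" is the grip in N (left out, the last holds). Time passes only in rows, so rows that repeat a pose let the fingers close, or fill a call up. It gives the time, the measured TCP pose, the force, the opening and the grip force at its end, in the units of the state.
- sense(): the state, without advancing time (a new reading comes with each control period).
- read_camera(name): name is "scene" or "top" or "wrist"; returns the picture (400x640x3 uint8, blue, green, red); there is no depth.
- camera_params(name): a dict with "intrinsics" (3x3 intrinsics, pixels), "T" (4x4, takes a point from camera to world coordinates). Camera axes: x right, y up, looking along -z (the intrinsics and any distortion apply to the point x, -y, -z); pixel columns grow to the right and rows downward; lengths in m; the calibration is good to about 2 mm. A picture is of the moment at which its call begins: read the wrist's pose just before it. camera_params takes no time and is no camera call; for the wrist camera it gives the pose at the moment of the call.
- close_job(): hands the job in; it is judged then, once.
The state is a dict: "t": time; "joints": joint angles; "qd": joint speeds; "joint_torque": joint torques, N m; "tool_pos": TCP position; "tool_rot": TCP orientation; "wrist_force": force on the tool from outside, world axes, zero at the start; "ft_torque": the same for the moment, N m; "opening": finger opening in m; "finger_force": force on a finger pad.
Only numpy, scipy, OpenCV 4.12 (cv2) and the standard library are available. Lean on these libraries where they do the work, as an engineer would, in place of code of your own. Each camera call takes 0.05 s, during which the arm holds its last target. There are 200 camera calls.

## Task

Pack the jar carrier for the road: with the handwheel wind its keeper bar all the way back, stand a spare jar upright in every empty pocket while leaving the jars already there in their places, then wind the bar forward over the lids until its pointer is level with the line on the brass clip at the scale. Jars left over may stay on the worktop; do not disturb the big clip-lid jar, the funnel, the ladle or the tamper.

Things in the scene. Friction and masses are not known exactly. Their poses are not given: they have to be found in the camera images.
- keeper (a joint): travel of the keeper bar in m: 0 = fully forward (-x of the carrier), centred over the row of pockets; 0.095 = all the way back (+x of the carrier), clear of the pockets; end stops at both. It moves only by the handwheel, 16 mm per full turn, and stays where it is left
- bar (a point): middle of the keeper bar: a pale wooden strip 26 mm wide (x), 410 mm long and 12 mm thick across the whole row of pockets, underside 94 and top 106 mm above the worktop (6 mm over the lids of jars standing in the pockets), on a steel upright at each end. Axes as the carrier's
- pointer (a point): tip of the small dark steel pointer (4 mm wide) on the bar's left (+y) upright, lying over the white scale on the carrier's left end, 56 mm above the worktop; it moves with the bar. Axes as the carrier's
- mark (a point): line on the brass clip (14 x 12 mm, 64 mm tall, fixed on the outer edge of the scale) that shows how far the bar is to be wound forward: the pointer is at the mark when it is level with this point along the carrier's x; the tip then stands about 4 mm from the clip. Axes as the carrier's
- hub (a point): centre of the handwheel's top face, 92 mm above the worktop; vertical axis. Dark steel disc, 120 mm diameter, 10 mm thick, on a 70 mm square grey gear box at the carrier's right (-y) end. Axes as the carrier's. Counter-clockwise seen from above winds the bar back (joint keeper grows), clockwise winds it forward; about 2 N at the handle turns it
- handle (a point): on the axis of the handwheel's upright handle, at 130 mm: a pale wooden cylinder, 20 mm diameter, from 92 to 152 mm above the worktop, 48 mm from the wheel's axis. It spins freely on its pin, so it can be held without turning while it goes round. The bar's end (top 106 mm) passes about 22 mm from it: keep fingertips above 108 mm
- pocket0 (a point): centre of the floor of pocket 0 of the carrier (0 = leftmost, +y, to 4 = rightmost; pitch 72 mm), 18 mm above the worktop; square opening 66 x 66 mm, walls 20 mm high (top 38 mm above the worktop) and 6 mm thick. Axes: y along the row of pockets, x across it to the back, z up. The carrier is plywood, fixed, 190 x 480 mm; its board reaches 55 mm in front of the row's centre line
- pocket1 (a point): centre of the floor of pocket 1 of the carrier (0 = leftmost, +y, to 4 = rightmost; pitch 72 mm), 18 mm above the worktop; square opening 66 x 66 mm, walls 20 mm high (top 38 mm above the worktop) and 6 mm thick. Axes: y along the row of pockets, x across it to the back, z up. The carrier is plywood, fixed, 190 x 480 mm; its board reaches 55 mm in front of the row's centre line
- pocket2 (a point): centre of the floor of pocket 2 of the carrier (0 = leftmost, +y, to 4 = rightmost; pitch 72 mm), 18 mm above the worktop; square opening 66 x 66 mm, walls 20 mm high (top 38 mm above the worktop) and 6 mm thick. Axes: y along the row of pockets, x across it to the back, z up. The carrier is plywood, fixed, 190 x 480 mm; its board reaches 55 mm in front of the row's centre line
- pocket3 (a point): centre of the floor of pocket 3 of the carrier (0 = leftmost, +y, to 4 = rightmost; pitch 72 mm), 18 mm above the worktop; square opening 66 x 66 mm, walls 20 mm high (top 38 mm above the worktop) and 6 mm thick. Axes: y along the row of pockets, x across it to the back, z up. The carrier is plywood, fixed, 190 x 480 mm; its board reaches 55 mm in front of the row's centre line
- pocket4 (a point): centre of the floor of pocket 4 of the carrier (0 = leftmost, +y, to 4 = rightmost; pitch 72 mm), 18 mm above the worktop; square opening 66 x 66 mm, walls 20 mm high (top 38 mm above the worktop) and 6 mm thick. Axes: y along the row of pockets, x across it to the back, z up. The carrier is plywood, fixed, 190 x 480 mm; its board reaches 55 mm in front of the row's centre line
- set0_mid (a point): centre (half-way up) of a jar that already stands in pocket 0, if present (None: pocket 0 is empty). Squat glass jar with flat steel lid, an upright cylinder 60 mm in diameter and 70 mm high over all, 0.2 kg; z is its own axis
- set1_mid (a point): centre (half-way up) of a jar that already stands in pocket 1, if present (None: pocket 1 is empty). Squat glass jar with flat steel lid, an upright cylinder 60 mm in diameter and 70 mm high over all, 0.2 kg; z is its own axis
- set2_mid (a point): centre (half-way up) of a jar that already stands in pocket 2, if present (None: pocket 2 is empty). Squat glass jar with flat steel lid, an upright cylinder 60 mm in diameter and 70 mm high over all, 0.2 kg; z is its own axis
- set3_mid (a point): centre (half-way up) of a jar that already stands in pocket 3, if present (None: pocket 3 is empty). Squat glass jar with flat steel lid, an upright cylinder 60 mm in diameter and 70 mm high over all, 0.2 kg; z is its own axis
- set4_mid (a point): centre (half-way up) of a jar that already stands in pocket 4, if present (None: pocket 4 is empty). Squat glass jar with flat steel lid, an upright cylinder 60 mm in diameter and 70 mm high over all, 0.2 kg; z is its own axis
- spare0_mid (a point): centre (half-way up) of a spare jar standing loose on the worktop in front of the carrier. Squat glass jar with flat steel lid, an upright cylinder 60 mm in diameter and 70 mm high over all, about 0.2 kg; z is its own axis. All spares are alike; there are at least as many as empty pockets
- spare1_mid (a point): centre (half-way up) of a spare jar standing loose on the worktop in front of the carrier. Squat glass jar with flat steel lid, an upright cylinder 60 mm in diameter and 70 mm high over all, about 0.2 kg; z is its own axis. All spares are alike; there are at least as many as empty pockets
- spare2_mid (a point): centre (half-way up) of a spare jar standing loose on the worktop in front of the carrier. Squat glass jar with flat steel lid, an upright cylinder 60 mm in diameter and 70 mm high over all, about 0.2 kg; z is its own axis. All spares are alike; there are at least as many as empty pockets
- spare3_mid (a point): centre (half-way up) of a spare jar standing loose on the worktop in front of the carrier. Squat glass jar with flat steel lid, an upright cylinder 60 mm in diameter and 70 mm high over all, about 0.2 kg; z is its own axis. All spares are alike; there are at least as many as empty pockets
- clipjar: bystander, to be left alone: big glass jar with wire clip-on lid, 100 mm diameter, 160 mm high; origin under its foot (ladle: under its bowl)
- funnel: bystander, to be left alone: grey plastic funnel standing mouth down, 120 mm diameter, 130 mm high; origin under its foot (ladle: under its bowl)
- ladle: bystander, to be left alone: steel ladle lying to the right of the carrier, bowl 90 mm, handle 220 mm along its y; origin under its foot (ladle: under its bowl)
- tamper: bystander, to be left alone: pine tamper standing on its broad foot, 56 mm diameter, 150 mm high; origin under its foot (ladle: under its bowl)
Things that resemble listed ones, but are neither listed nor needed, are in the scene too. What is shaped like the part that bears spare3_mid but red is not meant.

How it is judged:
On the way, in this order (a step that is already met when the one before it is completed fails the run):
1. the keeper bar is wound all the way back (joint keeper above 0.086) (value of joint keeper above 0.086 m), for 0.2 s.
2. every pocket holds an upright jar, standing on the pocket's floor (((horizontal distance between set0_mid and pocket0 below 0.009 m and z of set0_mid in the frame of pocket0 between 0.028 and 0.041 m and angle between set0_mid's own z axis and vertical below 0.12 rad) or (horizontal distance between spare0_mid and pocket0 below 0.009 m and z of spare0_mid in the frame of pocket0 between 0.028 and 0.041 m and angle between spare0_mid's own z axis and vertical below 0.12 rad) or (horizontal distance between spare1_mid and pocket0 below 0.009 m and z of spare1_mid in the frame of pocket0 between 0.028 and 0.041 m and angle between spare1_mid's own z axis and vertical below 0.12 rad) or (horizontal distance between spare2_mid and pocket0 below 0.009 m and z of spare2_mid in the frame of pocket0 between 0.028 and 0.041 m and angle between spare2_mid's own z axis and vertical below 0.12 rad) or (horizontal distance between spare3_mid and pocket0 below 0.009 m and z of spare3_mid in the frame of pocket0 between 0.028 and 0.041 m and angle between spare3_mid's own z axis and vertical below 0.12 rad)) and ((horizontal distance between set1_mid and pocket1 below 0.009 m and z of set1_mid in the frame of pocket1 between 0.028 and 0.041 m and angle between set1_mid's own z axis and vertical below 0.12 rad) or (horizontal distance between spare0_mid and pocket1 below 0.009 m and z of spare0_mid in the frame of pocket1 between 0.028 and 0.041 m and angle between spare0_mid's own z axis and vertical below 0.12 rad) or (horizontal distance between spare1_mid and pocket1 below 0.009 m and z of spare1_mid in the frame of pocket1 between 0.028 and 0.041 m and angle between spare1_mid's own z axis and vertical below 0.12 rad) or (horizontal distance between spare2_mid and pocket1 below 0.009 m and z of spare2_mid in the frame of pocket1 between 0.028 and 0.041 m and angle between spare2_mid's own z axis and vertical below 0.12 rad) or (horizontal distance between spare3_mid and pocket1 below 0.009 m and z of spare3_mid in the frame of pocket1 between 0.028 and 0.041 m and angle between spare3_mid's own z axis and vertical below 0.12 rad)) and ((horizontal distance between set2_mid and pocket2 below 0.009 m and z of set2_mid in the frame of pocket2 between 0.028 and 0.041 m and angle between set2_mid's own z axis and vertical below 0.12 rad) or (horizontal distance between spare0_mid and pocket2 below 0.009 m and z of spare0_mid in the frame of pocket2 between 0.028 and 0.041 m and angle between spare0_mid's own z axis and vertical below 0.12 rad) or (horizontal distance between spare1_mid and pocket2 below 0.009 m and z of spare1_mid in the frame of pocket2 between 0.028 and 0.041 m and angle between spare1_mid's own z axis and vertical below 0.12 rad) or (horizontal distance between spare2_mid and pocket2 below 0.009 m and z of spare2_mid in the frame of pocket2 between 0.028 and 0.041 m and angle between spare2_mid's own z axis and vertical below 0.12 rad) or (horizontal distance between spare3_mid and pocket2 below 0.009 m and z of spare3_mid in the frame of pocket2 between 0.028 and 0.041 m and angle between spare3_mid's own z axis and vertical below 0.12 rad)) and ((horizontal distance between set3_mid and pocket3 below 0.009 m and z of set3_mid in the frame of pocket3 between 0.028 and 0.041 m and angle between set3_mid's own z axis and vertical below 0.12 rad) or (horizontal distance between spare0_mid and pocket3 below 0.009 m and z of spare0_mid in the frame of pocket3 between 0.028 and 0.041 m and angle between spare0_mid's own z axis and vertical below 0.12 rad) or (horizontal distance between spare1_mid and pocket3 below 0.009 m and z of spare1_mid in the frame of pocket3 between 0.028 and 0.041 m and angle between spare1_mid's own z axis and vertical below 0.12 rad) or (horizontal distance between spare2_mid and pocket3 below 0.009 m and z of spare2_mid in the frame of pocket3 between 0.028 and 0.041 m and angle between spare2_mid's own z axis and vertical below 0.12 rad) or (horizontal distance between spare3_mid and pocket3 below 0.009 m and z of spare3_mid in the frame of pocket3 between 0.028 and 0.041 m and angle between spare3_mid's own z axis and vertical below 0.12 rad)) and ((horizontal distance between set4_mid and pocket4 below 0.009 m and z of set4_mid in the frame of pocket4 between 0.028 and 0.041 m and angle between set4_mid's own z axis and vertical below 0.12 rad) or (horizontal distance between spare0_mid and pocket4 below 0.009 m and z of spare0_mid in the frame of pocket4 between 0.028 and 0.041 m and angle between spare0_mid's own z axis and vertical below 0.12 rad) or (horizontal distance between spare1_mid and pocket4 below 0.009 m and z of spare1_mid in the frame of pocket4 between 0.028 and 0.041 m and angle between spare1_mid's own z axis and vertical below 0.12 rad) or (horizontal distance between spare2_mid and pocket4 below 0.009 m and z of spare2_mid in the frame of pocket4 between 0.028 and 0.041 m and angle between spare2_mid's own z axis and vertical below 0.12 rad) or (horizontal distance between spare3_mid and pocket4 below 0.009 m and z of spare3_mid in the frame of pocket4 between 0.028 and 0.041 m and angle between spare3_mid's own z axis and vertical below 0.12 rad))), for 0.3 s.
3. the bar's pointer is within 2.5 mm of the clip's line (x of pointer in the frame of mark between -0.0025 and 0.0025 m), for 0.3 s.
At the end, for the whole second after the job is handed in: Every pocket holds a jar, upright (within 0.12 rad) and standing on the floor of the pocket (within 9 mm of its centre); the bar's pointer is within 2.5 mm of the clip's line along the carrier's x; the bar is at rest (all of step 2 and all of step 3 and velocity of joint keeper between -0.002 and 0.002 m/s); the robot touches nothing.
It fails at once if the clipjar is pushed more than 30 mm (distance of clipjar from where it was at the start of the episode above 0.03 m).
It fails at once if the funnel is pushed more than 30 mm (distance of funnel from where it was at the start of the episode above 0.03 m).
It fails at once if the ladle is pushed more than 30 mm (distance of ladle from where it was at the start of the episode above 0.03 m).
It fails at once if the tamper is pushed more than 30 mm (distance of tamper from where it was at the start of the episode above 0.03 m).
It fails at once if a jar that was already in the carrier is taken out (distance of any of set0_mid, set1_mid, set2_mid, set3_mid, set4_mid from where it was at the start of the episode above 0.03 m).
Of set0, set1, set2, set3, set4 only 1 to 3 are there at a start; the rules pass over those that are not, and their reading is None.
At some moment in a run one of spare0, spare1, spare2, spare3 may be knocked a few centimetres aside while the robot is not near it.
It also fails if it takes over 210 s, if anything falls off the work surface, if the arm or the gripper's body presses on something with over 40 N, if the wrist force passes 120 N, or if a joint passes its speed limit or range.

## Working session

There is one attempt and no reset: what is moved stays moved. The work goes in short steps, Python scripts to look and compute and a tool call to move; the robot and the scene stay as the last step left them, time stands still between calls to the robot, and variables do not carry over. Pictures are saved under pics/ and viewed, at most 14 in all, crops included, and the job is handed in when it is done.

Besides the shell and the picture viewer there is one more tool, called after ">>>" as a command line: name --pt "numbers of a row" for each row, then --argument value for the rest. send_rows: Moves the arm, as the interface text tells. Shift numbers are shares of 150 mm and turn numbers shares of 90 degrees, none past 1 either way. Its arguments: {"type":"object","properties":{"increments":{"type":"array"},"newtons":{"type":"number"}},"required":["increments"]}

```bash
mkdir -p pics
cat > h.py <<'E'
from cell import *
import numpy as np, cv2
def snap(n,f):
    P=camera_params(n); im=read_camera(n); cv2.imwrite('pics/'+f+'.png',im); np.savez('pics/'+f+'.npz',K=P['intrinsics'],T=P['T']); return im
def ray(f,u,v,z):
    d=np.load('pics/'+f+'.npz'); K,T=d['K'],d['T']
    r=np.linalg.inv(K)@[u,v,1]; r=T[:3,:3]@[r[0],-r[1],-r[2]]; o=T[:3,3]
    return o+r*(z-o[2])/r[2]
def proj(f,p):
    d=np.load('pics/'+f+'.npz'); K,T=d['K'],d['T']
    c=T[:3,:3].T@(np.array(p)-T[:3,3]); q=K@[c[0],-c[1],-c[2]]; return q[:2]/q[2]
E
python3 - <<'E'
from h import *
for n in('scene','top','wrist'):
    snap(n,n+'0'); P=camera_params(n); print(n,P['intrinsics'].round(1).tolist(),P['T'].round(3).tolist(),[k for k in P])
print(sense())
E
```

```text
scene [[418.0, 0.0, 322.2], [0.0, 418.0, 207.6], [0.0, 0.0, 1.0]] [[-0.341, -0.738, 0.582, 1.174], [0.94, -0.258, 0.222, 0.29], [-0.013, 0.623, 0.782, 1.012], [0.0, 0.0, 0.0, 1.0]] ['intrinsics', 'T']
top [[467.5, 0.0, 316.6], [0.0, 467.5, 193.8], [0.0, 0.0, 1.0]] [[0.023, 0.979, -0.203, 0.219], [-1.0, 0.023, -0.004, 0.039], [0.001, 0.203, 0.979, 1.564], [0.0, 0.0, 0.0, 1.0]] ['intrinsics', 'T']
wrist [[353.7, 0.0, 322.1], [0.0, 353.7, 199.9], [0.0, 0.0, 1.0]] [[0.224, 0.925, 0.307, 0.208], [-0.975, 0.213, 0.069, -0.541], [-0.002, -0.315, 0.949, 0.373], [0.0, 0.0, 0.0, 1.0]] ['intrinsics', 'T']
{'t': 0.15, 'joints': array([-1.46599637e+00,  2.76445564e-01,  1.50582199e+00,  1.79400846e-05,
        1.36069507e+00, -1.20977597e-01]), 'qd': array([-0.00072174, -0.00127474, -0.00414561,  0.0024772 , -0.00020375,
        0.0002464 ]), 'joint_torque': array([ 6.54377691e-04, -4.17145264e+01, -2.46033096e+01, -1.07015035e-04,
        7.73636129e-03,  3.11651846e-06]), 'tool_pos': array([ 0.12869398, -0.5600069 ,  0.22034891]), 'tool_rot': array([[ 9.74621188e-01,  2.23860503e-01, -1.25860936e-04],
       [ 2.23860464e-01, -9.74620250e-01,  1.36429026e-03],
       [ 1.82744088e-04, -1.35784149e-03, -9.99999061e-01]]), 'wrist_force': array([ 0.49475971, -0.19817244, -0.8854597 ]), 'ft_torque': array([ 0.01696264, -0.00027718,  0.01407199]), 'finger_force': 0.0, 'opening': 0.08548390854904127}
```

View pics/top0.png

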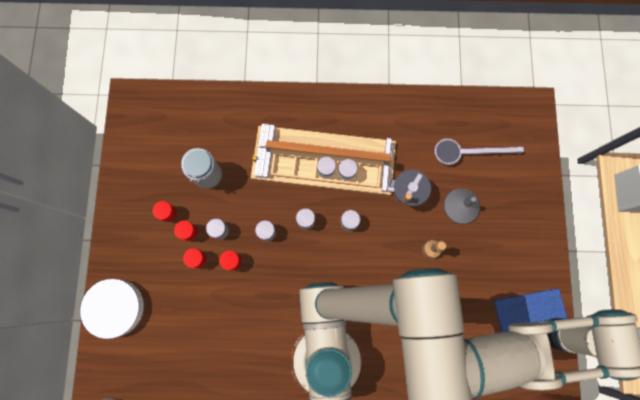

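View pics/scene0.png

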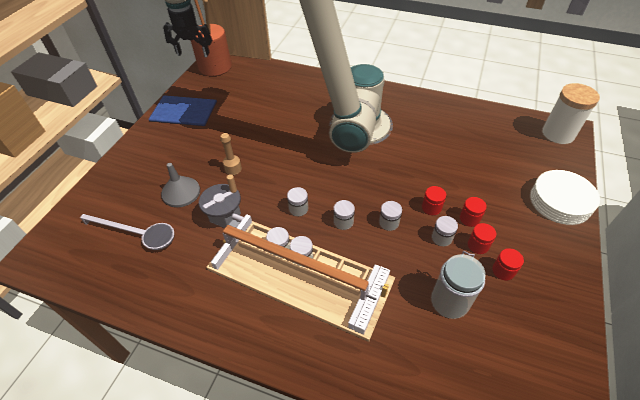

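Top view: the carrier spans (252-396, 125-193), with the bar at about row 150 and jars at (327,167) and (348,168). The handwheel is at (412,188) and its handle at about (408,196). Candidates for spares are grey lids at (216,229), (265,230), (305,219) and (350,220), and red look-alikes at (163,211), (184,231), (193,258) and (229,261). I choose the grey ones. Next is a close crop to check that choice and measure the carrier.

Run:
```python
from h import *
im=cv2.imread('pics/top0.png'); c=cv2.resize(im[115:245,195:450],None,fx=3.1,fy=3.1,interpolation=cv2.INTER_CUBIC); cv2.imwrite('pics/c0.png',c)
s=cv2.imread('pics/scene0.png'); c=cv2.resize(s[165:340,190:410],None,fx=3.4,fy=3.4,interpolation=cv2.INTER_CUBIC); cv2.imwrite('pics/c1.png',c)
# lids: pale, low-saturation blobs
hsv=cv2.cvtColor(im,cv2.COLOR_BGR2HSV)
m=((hsv[...,1]<50)&(hsv[...,2]>120)).astype(np.uint8); m[:110]=0;m[245:]=0
n,l,st,ce=cv2.connectedComponentsWithStats(m)
for i in range(1,n):
    if st[i,4]>60: 
        print(st[i].tolist(),ce[i].round(1),[ray('top0',*ce[i],z)[:2].round(4).tolist() for z in(.07,.088)])
```

```text
[73, 110, 33, 55, 637] [ 95.2 128.6] [[0.7339, 0.7941], [0.7277, 0.785]]
[556, 110, 84, 135, 6091] [587.1 166.2] [[0.6419, -0.8465], [0.6368, -0.8359]]
[254, 124, 21, 54, 673] [263.8 151.1] [[0.6686, 0.2242], [0.6632, 0.2219]]
[609, 137, 31, 16, 271] [628.5 147. ] [[0.7113, -0.9909], [0.7054, -0.9785]]
[385, 138, 8, 18, 109] [388.6 146.5] [[0.6943, -0.1911], [0.6886, -0.1883]]
[435, 139, 89, 26, 526] [475.3 150.7] [[0.6865, -0.4796], [0.6809, -0.4733]]
[181, 148, 33, 34, 806] [196.3 163.4] [[0.6211, 0.4454], [0.6163, 0.4405]]
[317, 156, 19, 22, 298] [325.7 166. ] [[0.6221, 0.0174], [0.6173, 0.0176]]
[338, 159, 20, 21, 303] [347.3 168.3] [[0.6161, -0.0542], [0.6113, -0.0531]]
[381, 165, 15, 27, 260] [387.1 179.5] [[0.5812, -0.1852], [0.5769, -0.1825]]
[615, 165, 25, 46, 943] [627.9 188.6] [[0.5689, -0.9732], [0.5647, -0.961]]
[83, 166, 16, 74, 548] [ 90.6 202.8] [[0.4806, 0.7788], [0.4775, 0.7698]]
[406, 173, 17, 21, 189] [414.1 183.8] [[0.5686, -0.2736], [0.5644, -0.2698]]
[445, 196, 22, 26, 404] [455.  208.1] [[0.4908, -0.4048], [0.4876, -0.3995]]
[296, 208, 19, 20, 291] [304.9 217.5] [[0.4486, 0.0811], [0.4458, 0.0806]]
[341, 210, 19, 19, 290] [350.1 219. ] [[0.4472, -0.0649], [0.4444, -0.0636]]
[206, 218, 19, 20, 294] [215.1 227.6] [[0.4092, 0.369], [0.4069, 0.365]]
[255, 220, 19, 20, 294] [264.3 229.6] [[0.4064, 0.2106], [0.4041, 0.2085]]
```

View pics/c0.png

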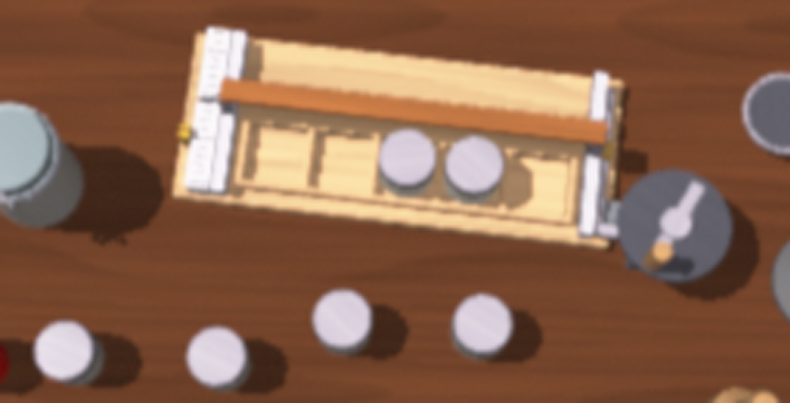

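View pics/c1.png

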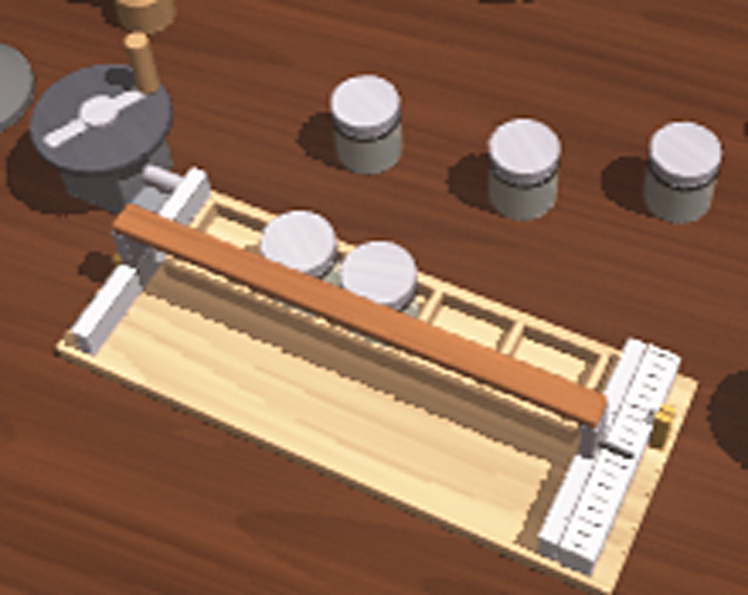

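The close crop confirms the four grey-lid spares. Pockets 2 and 3 are filled, and 0, 1 and 4 are empty. The handle is at crop (661,250) and the brass clip at crop (185,132), left of the scale.

Run:
```python
from h import *
im=cv2.imread('pics/top0.png'); hsv=cv2.cvtColor(im,cv2.COLOR_BGR2HSV)
B,G,R=[im[...,i].astype(int) for i in range(3)]
# bar colour
print(im[151,330],im[146,290],im[185,420])
b=im[146:153,300].tolist();print(b)
col=im[149,320].astype(int)
cr=lambda x,y:(195+x/3.1,115+y/3.1)
for n,p,z in(('hubTop',cr(676,222),.092),('handletop',cr(664,250),.152),('clip',cr(185,130),.064),('barL',cr(222,88),.106),('barR',cr(606,131),.106),
  ('FL',cr(175,197),.012),('FR',cr(607,247),.012),('BL',cr(200,34),.012),('BR',cr(625,82),.012)):
    print(n,ray('top0',*p,z).round(4))
cs=lambda x,y:(190+x/3.4,165+y/3.4)
for n,p,z in(('hubTop',cs(100,110),.092),('handletop',cs(139,41),.152),('clip',cs(664,410),.064),('barR',cs(122,217),.106),('barL',cs(604,402),.106),('ptr',cs(628,453),.056)):
    print('s',n,ray('scene0',*p,z).round(4))
for (u,v) in ((365,103),(524,147),(685,151),(298,240),(379,272)):
    print('jar',ray('scene0',*cs(u,v),.07 if v<200 else .088).round(4))
```

```text
[ 70 123 200] [ 73 127 207] [108  97  99]
[[70, 123, 200], [70, 125, 204], [73, 128, 209], [73, 129, 210], [68, 117, 189], [63, 99, 149], [74, 101, 134]]
hubTop [ 0.5541 -0.2655  0.092 ]
handletop [ 0.5116 -0.2407  0.152 ]
clip [0.6495 0.2544 0.064 ]
barL [0.6842 0.2118 0.106 ]
barR [ 0.6467 -0.1913  0.106 ]
FL [0.5877 0.269  0.012 ]
FR [ 0.5426 -0.2061  0.012 ]
BL [0.7771 0.2505 0.012 ]
BR [ 0.7318 -0.228   0.012 ]
s hubTop [ 0.5512 -0.2644  0.092 ]
s handletop [ 0.5151 -0.2338  0.152 ]
s clip [0.6517 0.256  0.064 ]
s barR [ 0.6526 -0.1862  0.106 ]
s barL [0.6829 0.2158 0.106 ]
s ptr [0.6901 0.2398 0.056 ]
jar [ 0.4529 -0.0631  0.07  ]
jar [0.4537 0.0824 0.07  ]
jar [0.413  0.2117 0.07  ]
jar [ 0.6159 -0.0531  0.088 ]
jar [0.6227 0.0185 0.088 ]
```

>>> send_rows --pt "1 0.2 0.16 0.3 0 0 0" --pt "1 0.4 0.32 0.4 0 0 0" --pt "1 0.6 0.5 0.4 0 0 0" --pt "1 0.8 0.7 0.4 0 0 0" --pt "1 0.9 0.8 0.4 0 0 0" --pt "1 0.95 0.9 0.4 0 0 0" --pt "1 0.95 0.9 0.4 0 0 0" --pt "1 0.95 0.9 0.4 0 0 0" --pt "1 0.95 0.9 0.4 0 0 0" --pt "1 0.95 0.9 0.4 0 0 0"

```text
t: 0.98
tool_pos: [0.2706, -0.4264, 0.2808]
tool_rot: [[0.975, 0.223, -0.001], [0.223, -0.975, -0.0], [-0.001, 0.0, -1.0]]
wrist_force: [0.6, 0.1, 0.2]
opening: 0.0853
finger_force: 0.0
```

>>> send_rows --pt "1 0.25 0.2 0 0 0 0" --pt "1 0.5 0.4 0 0 0 0" --pt "1 0.7 0.6 0 0 0 0" --pt "1 0.9 0.75 0 0 0 0" --pt "1 0.95 0.85 0 0 0 0" --pt "1 0.95 0.9 0 0 0 0" --pt "1 0.95 0.9 0 0 0 0" --pt "1 0.95 0.9 0 0 0 0" --pt "1 0.95 0.9 0 0 0 0" --pt "1 0.95 0.9 0 0 0 0"

```text
t: 1.82
tool_pos: [0.4129, -0.2919, 0.281]
tool_rot: [[0.975, 0.222, -0.0], [0.222, -0.975, -0.001], [-0.0, 0.001, -1.0]]
wrist_force: [-1.0, -0.3, 0.1]
opening: 0.0852
finger_force: 0.0
```

>>> send_rows --pt "1 0.2 0.1 0 0 0 0" --pt "1 0.4 0.2 0 0 0 0" --pt "1 0.5 0.3 0 0 0 0" --pt "1 0.6 0.35 0 0 0 0" --pt "1 0.66 0.35 0 0 0 0" --pt "1 0.66 0.35 0 0 0 0" --pt "1 0.66 0.35 0 0 0 0" --pt "1 0.66 0.35 0 0 0 0" --pt "1 0.66 0.35 0 0 0 0" --pt "1 0.66 0.35 0 0 0 0"

```text
t: 2.65
tool_pos: [0.5119, -0.2386, 0.2812]
tool_rot: [[0.975, 0.223, -0.0], [0.223, -0.975, -0.0], [-0.0, 0.0, -1.0]]
wrist_force: [-0.4, 0.5, -0.0]
opening: 0.0854
finger_force: 0.0
```

Run:
```python
from h import *
s=sense();print(s['t'],s['tool_pos'],s['joints'])
snap('wrist','w1'); snap('top','top1')
for p in((.513,-.237,.152),(.553,-.265,.092)): print(proj('w1',p))
```

```text
2.65 [ 0.51190971 -0.23860077  0.28122601] [-5.59087605e-01  2.33103381e-01  1.41669140e+00 -3.95415295e-04
  1.49168225e+00  7.87261295e-01]
[321.41429132 184.31684989]
[359.27858904 134.31836544]
```

View pics/w1.png

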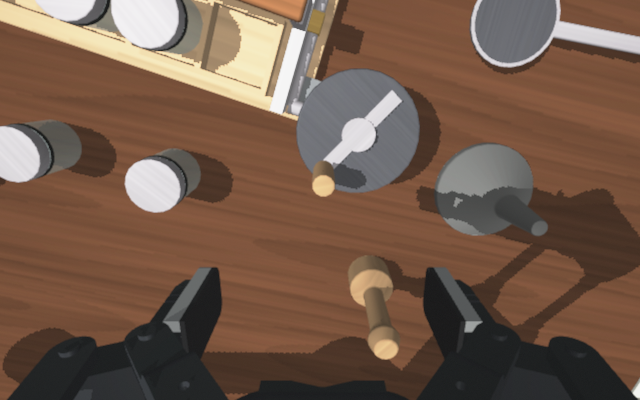

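Wrist view: the handle top is at (323,186), the hub at (358,134), the tamper at (383,345) and the funnel at (485,190). The path down to the handle is clear.

Run:
```python
from h import *
h=ray('w1',323,186,.152);c=ray('w1',358.5,134,.092);print(h,c,np.hypot(*(h-c)[:2]),np.degrees(np.arctan2(*(h-c)[1::-1])))
im=cv2.imread('pics/w1.png');hsv=cv2.cvtColor(im,cv2.COLOR_BGR2HSV)
print(hsv[110,350],hsv[186,323])
g=cv2.medianBlur(cv2.cvtColor(im,cv2.COLOR_BGR2GRAY),3)
q=cv2.HoughCircles(g,cv2.HOUGH_GRADIENT,1,50,param1=100,param2=25,minRadius=50,maxRadius=70);print(q)
if q is not None:
  for x,y,r in q[0][:3]:print(ray('w1',x,y,.092))
print(proj('w1',(.425,-.305,.15)), ray('w1',150,185,.07))
```

```text
[ 0.5118812  -0.23860147  0.152     ] [ 0.55312688 -0.26419539  0.092     ] 0.04854127811026867 148.17942009150423
[115  13 121] [ 19  93 237]
[[[357.5  130.5   61.5 ]
  [504.5   12.5   50.35]]]
[ 0.55612486 -0.26242052  0.092     ]
[ 0.68220851 -0.36084722  0.092     ]
[372.13862953 289.14704285] [ 0.44879235 -0.0636463   0.07      ]
```

>>> send_rows --pt "1 0 0 -0.25 0 0 0" --pt "1 0 0 -0.5 0 0 0" --pt "1 0 0 -0.75 0 0 0" --pt "1 0 0 -0.9 0 0 0" --pt "1 0 0 -1 0 0 0" --pt "1 0 0 -1 0 0 0" --pt "0 0 0 -1 0 0 0" --pt "0 0 0 -1 0 0 0" --pt "0 0 0 -1 0 0 0" --pt "0 0 0 -1 0 0 0" --newtons 25

```text
t: 3.58
tool_pos: [0.5136, -0.2385, 0.1326]
tool_rot: [[0.975, 0.224, 0.003], [0.224, -0.975, -0.002], [0.002, 0.002, -1.0]]
wrist_force: [-0.5, 0.1, 0.1]
opening: 0.0389
finger_force: 0.0
```

Run:
```python
from h import *
def arc(a0,step,r=.048):
    a=np.radians(a0+step*np.arange(1,11)); d=r*np.stack([np.cos(a)-np.cos(np.radians(a0)),np.sin(a)-np.sin(np.radians(a0))],1)/.15
    print(a0,step,d.round(3).tolist())
arc(148,18);arc(328,18); arc(148,36)
s=sense();print(s['opening'],s['finger_force'],s['tool_pos'])
```

```text
148 18 [[-0.039, -0.092], [-0.048, -0.192], [-0.025, -0.289], [0.026, -0.375], [0.102, -0.441], [0.194, -0.48], [0.294, -0.489], [0.391, -0.466], [0.477, -0.415], [0.543, -0.339]]
328 18 [[0.039, 0.092], [0.048, 0.192], [0.025, 0.289], [-0.026, 0.375], [-0.102, 0.441], [-0.194, 0.48], [-0.294, 0.489], [-0.391, 0.466], [-0.477, 0.415], [-0.543, 0.339]]
148 36 [[-0.048, -0.192], [0.026, -0.375], [0.194, -0.48], [0.391, -0.466], [0.543, -0.339], [0.591, -0.147], [0.517, 0.036], [0.349, 0.141], [0.152, 0.127], [-0.0, -0.0]]
0.03890637508916572 0.0 [ 0.5136179  -0.23850515  0.13264984]
```

>>> send_rows --pt "0 0 0 0 0 0 0" --pt "0 0 0 0 0 0 0" --pt "0 0 0 0 0 0 0" --pt "0 0 0 0 0 0 0" --pt "0 -0.04 -0.09 0 0 0 0" --pt "0 -0.05 -0.19 0 0 0 0" --pt "0 -0.025 -0.29 0 0 0 0" --pt "0 0.026 -0.375 0 0 0 0" --pt "0 0.1 -0.44 0 0 0 0" --pt "0 0.1 -0.44 0 0 0 0"

```text
t: 4.42
tool_pos: [0.5305, -0.3058, 0.1322]
tool_rot: [[0.975, 0.223, 0.005], [0.223, -0.975, -0.002], [0.004, 0.003, -1.0]]
wrist_force: [2.0, -0.3, 5.8]
opening: 0.0183
finger_force: 24.8
```

Run:
```python
from h import *
s=sense();print(s['opening'],s['finger_force'],s['tool_pos'],s['wrist_force'])
a=np.arctan2(s['tool_pos'][1]+.2642,s['tool_pos'][0]-.5535);print(np.degrees(a))
for a0 in (238,):
    a=np.radians(a0+36*np.arange(1,11)); r=.048
    print((r*np.stack([np.cos(a)-np.cos(np.radians(a0)),np.sin(a)-np.sin(np.radians(a0))],1)/.15).round(3).tolist())
```

```text
0.018276438674173483 24.795412123203278 [ 0.53049706 -0.30580527  0.13224322] [ 1.99733876 -0.2770443   5.76868754]
-118.93755840483377
[[0.192, -0.048], [0.375, 0.026], [0.48, 0.194], [0.466, 0.391], [0.339, 0.543], [0.147, 0.591], [-0.036, 0.517], [-0.141, 0.349], [-0.127, 0.152], [0.0, -0.0]]
```

>>> send_rows --pt "0 0.19 -0.05 0 0 0 0" --pt "0 0.375 0.025 0 0 0 0" --pt "0 0.48 0.195 0 0 0 0" --pt "0 0.465 0.39 0 0 0 0" --pt "0 0.34 0.545 0 0 0 0" --pt "0 0.145 0.59 0 0 0 0" --pt "0 -0.035 0.515 0 0 0 0" --pt "0 -0.14 0.35 0 0 0 0" --pt "0 -0.125 0.15 0 0 0 0" --pt "0 0 0 0 0 0 0"

```text
t: 5.25
tool_pos: [0.5248, -0.3028, 0.1322]
tool_rot: [[0.975, 0.222, -0.002], [0.222, -0.975, 0.004], [-0.001, -0.004, -1.0]]
wrist_force: [1.2, 10.4, 8.7]
opening: 0.0181
finger_force: 26.5
```

```bash
cat >> h.py <<'E'
def bar(f,n='top'):
    # bar by its orange-brown colour, middle as seen, onto z=.106
    im=snap(n,f).astype(int); B,G,R=im[...,0],im[...,1],im[...,2]
    m=((R>165)&(B<95)&(R-B>95)&(G<150)).astype(np.uint8)
    k,l,st,ce=cv2.connectedComponentsWithStats(m); i=1+st[1:,4].argmax()
    p=ray(f,*ce[i],.106); return st[i].tolist(),p,(p[0]-.62)*.9956+(p[1]-.018)*-.094
E
python3 - <<'E'
from h import *
print(bar('top2'))
im0=cv2.imread('pics/top0.png')
s=sense();print(s['opening'],s['tool_pos'],s['wrist_force'])
cv2.imwrite('pics/top0b.png',im0)
E
cat > /dev/null
python3 - <<'E'
import h
h.snap=lambda n,f:h.cv2.imread('pics/'+f+'.png')
print(h.bar('top0'))
E
```

```text
([268, 135, 123, 20, 800], array([0.68530863, 0.010022  , 0.106     ]), np.float64(0.06577120092773124))
0.018342642486376334 [ 0.53273031 -0.30711832  0.13232326] [6.90987662 0.44289947 2.8928814 ]
([267, 141, 123, 20, 802], array([0.66577911, 0.01244051, 0.106     ]), np.float64(0.04610027518839824))
```

>>> send_rows --pt "0 0.19 -0.05 0 0 0 0" --pt "0 0.375 0.025 0 0 0 0" --pt "0 0.48 0.195 0 0 0 0" --pt "0 0.465 0.39 0 0 0 0" --pt "0 0.34 0.545 0 0 0 0" --pt "0 0.145 0.59 0 0 0 0" --pt "0 -0.035 0.515 0 0 0 0" --pt "0 -0.14 0.35 0 0 0 0" --pt "0 -0.125 0.15 0 0 0 0" --pt "0 0 0 0 0 0 0"

```text
t: 6.13
tool_pos: [0.5248, -0.3028, 0.1322]
tool_rot: [[0.975, 0.222, -0.002], [0.222, -0.975, 0.004], [-0.001, -0.004, -1.0]]
wrist_force: [2.3, 10.0, 8.8]
opening: 0.0183
finger_force: 26.9
```

>>> send_rows --pt "0 0.09 -0.04 0 0 0 0" --pt "0 0.19 -0.05 0 0 0 0" --pt "0 0.29 -0.025 0 0 0 0" --pt "0 0.375 0.025 0 0 0 0" --pt "0 0.44 0.1 0 0 0 0" --pt "0 0.48 0.195 0 0 0 0" --pt "0 0.49 0.295 0 0 0 0" --pt "0 0.465 0.39 0 0 0 0" --pt "0 0.415 0.48 0 0 0 0" --pt "0 0.34 0.545 0 0 0 0"

```text
t: 6.97
tool_pos: [0.5804, -0.2234, 0.1323]
tool_rot: [[0.974, 0.225, 0.004], [0.225, -0.974, -0.005], [0.003, 0.005, -1.0]]
wrist_force: [1.2, -6.6, 3.9]
opening: 0.0183
finger_force: 26.6
```

Run:
```python
from h import *
print(bar('top3'))
s=sense();print(s['opening'],s['tool_pos'],s['wrist_force'])
```

```text
([269, 128, 123, 20, 866], array([0.71037276, 0.00663299, 0.106     ]), np.float64(0.09104362188396535))
0.018201358358832215 [ 0.57646542 -0.22133841  0.13223223] [-3.24086206 -1.19384476  6.94383927]
```

>>> send_rows --pt "0 -0.045 0.023 0 0 0 0" --pt "0 -0.09 0.04 0 0 0 0" --pt "0 -0.14 0.047 0 0 0 0" --pt "0 -0.19 0.048 0 0 0 0" --pt "0 -0.24 0.04 0 0 0 0" --pt "0 -0.29 0.025 0 0 0 0" --pt "0 -0.335 0.003 0 0 0 0" --pt "0 -0.335 0.003 0 0 0 0" --pt "0 -0.335 0.003 0 0 0 0" --pt "0 -0.335 0.003 0 0 0 0"

```text
t: 7.85
tool_pos: [0.529, -0.2232, 0.1322]
tool_rot: [[0.975, 0.223, 0.002], [0.223, -0.975, -0.003], [0.001, 0.003, -1.0]]
wrist_force: [-0.5, -2.4, 6.0]
opening: 0.0182
finger_force: 26.7
```

Run:
```python
from h import *
print(bar('top4'))
s=sense();print(s['opening'],s['tool_pos'],s['wrist_force'],s['joints'])
```

```text
([269, 127, 123, 20, 834], array([0.71280805, 0.0066537 , 0.106     ]), np.float64(0.09346624874590423))
0.018106619834066584 [ 0.52897536 -0.22319817  0.13220521] [ 0.11734906 -2.28761372  7.75135186] [-5.19607162e-01  3.35733634e-01  1.64807906e+00 -1.40647032e-03
  1.15491448e+00  8.26248226e-01]
```

>>> send_rows --pt "1 0 0 0 0 0 0" --pt "1 0 0 0 0 0 0" --pt "1 0 0 0 0 0 0" --pt "1 0 0 0.1 0 0 0" --pt "1 0 0 0.3 0 0 0" --pt "1 0 0 0.6 0 0 0" --pt "1 0 0 0.9 0 0 0" --pt "1 0 0 1 0 0 0" --pt "1 0 0 1 0 0 0" --pt "1 0 0 1 0 0 0"

```text
t: 8.73
tool_pos: [0.5287, -0.2216, 0.2818]
tool_rot: [[0.975, 0.224, 0.002], [0.224, -0.975, -0.001], [0.001, 0.001, -1.0]]
wrist_force: [-0.1, 0.7, -1.0]
opening: 0.0856
finger_force: 0.0
```

>>> send_rows --pt "1 -0.05 0.1 0 0 0 0.08" --pt "1 -0.1 0.2 0 0 0 0.16" --pt "1 -0.2 0.4 0 0 0 0.24" --pt "1 -0.3 0.6 0 0 0 0.32" --pt "1 -0.4 0.8 0 0 0 0.4" --pt "1 -0.5 1 0 0 0 0.48" --pt "1 -0.5 1 0 0 0 0.56" --pt "1 -0.5 1 0 0 0 0.64" --pt "1 -0.5 1 0 0 0 0.72" --pt "1 -0.5 1 0 0 0 0.797"

```text
t: 9.57
tool_pos: [0.4518, -0.0708, 0.2785]
tool_rot: [[0.088, 0.996, -0.005], [0.996, -0.088, 0.002], [0.001, -0.005, -1.0]]
wrist_force: [1.7, 0.0, -0.2]
opening: 0.0853
finger_force: 0.0
```

Run:
```python
from h import *
s=sense();print(s['t'],s['tool_pos'],s['joints'],s['tool_rot'].round(4).tolist())
print(bar('top5'))
snap('wrist','w5')
```

```text
9.5667 [ 0.45184166 -0.0707561   0.27853419] [-3.07877886e-01  6.91567044e-02  1.62477920e+00  2.57065098e-04
  1.45290911e+00 -2.19864043e-01] [[0.0879, 0.9961, -0.0049], [0.9961, -0.0879, 0.0018], [0.0014, -0.0051, -1.0]]
([269, 127, 123, 20, 834], array([0.71277631, 0.00660611, 0.106     ]), np.float64(0.0934391189604263))
```

View pics/w5.png

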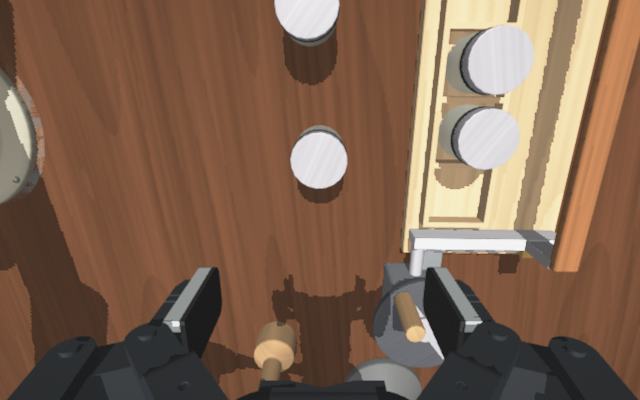

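The bar is back and spare1 is at (319,159). Set jars are at (486,138) and (497,61), with pocket 4 empty below them around (455,195).

```bash
cat >> h.py <<'E'
def lids(f,z):
    im=cv2.imread('pics/'+f+'.png'); hsv=cv2.cvtColor(im,cv2.COLOR_BGR2HSV)
    m=((hsv[...,1]<40)&(hsv[...,2]>195)).astype(np.uint8)
    m=cv2.morphologyEx(m,cv2.MORPH_OPEN,np.ones((5,5)))
    for c in cv2.findContours(m,0,2)[0]:
        if 800<cv2.contourArea(c)<12000:
            (x,y),(a,b),_=cv2.fitEllipse(cv2.convexHull(c))
            if min(a,b)/max(a,b)>.8: print('lid',round(x,1),round(y,1),round(a),round(b),[ray(f,x,y,k)[:2].round(4).tolist() for k in z])
E
python3 - <<'E'
from h import *
lids('w5',(.07,.088))
im=cv2.imread('pics/w5.png'); cv2.imwrite('pics/c5.png',cv2.resize(im[0:270,395:615],None,fx=2.2,fy=2.2,interpolation=cv2.INTER_CUBIC))
E
```

```text
lid 318.5 160.0 55 56 [[0.4477, -0.0644], [0.4483, -0.0607]]
lid 488.8 138.5 57 65 [[0.6217, -0.0567], [0.6136, -0.0534]]
lid 500.9 58.9 62 73 [[0.6284, 0.018], [0.62, 0.0176]]
lid 306.5 2.8 63 70 [[0.4495, 0.0808], [0.45, 0.0773]]
```

View pics/c5.png

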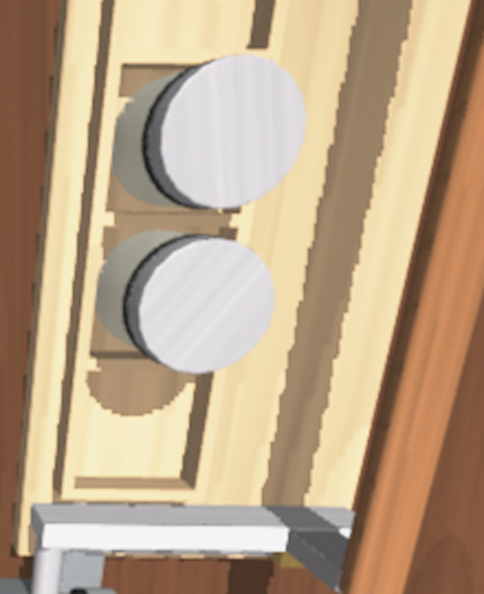

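Run:
```python
from h import *
ex=np.array([.9956,-.094]);ey=np.array([.094,.9956])
for u,v,a,b in((197,488,.033,-.033),(75,488,-.033,-.033),(183,478,.033,-.033)):
    z=.038 if u!=183 else .018
    p=ray('w5',395+u/2.2,v/2.2,z)[:2]; print(p,'p4',p-a*ex-b*ey)
p3=np.array([.6136,-.0534]);p2=np.array([.620,.0176]); m=(p2+p3)/2
print('from jars: p4',m-.108*ey,'p0',m+.18*ey,'p1',m+.108*ey)
# expected front board edge & hub & handle check
```

```text
[ 0.63711161 -0.16195391] p4 [ 0.60735881 -0.12599711]
[ 0.57142215 -0.15653809] p4 [ 0.60737895 -0.12678529]
[ 0.63789898 -0.16391795] p4 [ 0.60814618 -0.12796115]
from jars: p4 [ 0.606648  -0.1254248] p0 [0.63372  0.161308] p1 [0.626952  0.0896248]
```

>>> send_rows --pt "1 -0.02 0.04 -0.1 0 0 0" --pt "1 -0.02 0.04 -0.3 0 0 0" --pt "1 -0.02 0.04 -0.5 0 0 0" --pt "1 -0.02 0.04 -0.65 0 0 0" --pt "1 -0.02 0.04 -0.7 0 0 0" --pt "1 -0.02 0.04 -0.7 0 0 0" --pt "1 -0.02 0.04 -0.7 0 0 0" --pt "1 -0.02 0.04 -0.7 0 0 0" --pt "1 -0.02 0.04 -0.7 0 0 0" --pt "1 -0.02 0.04 -0.7 0 0 0"

```text
t: 10.5
tool_pos: [0.4514, -0.066, 0.1773]
tool_rot: [[0.095, 0.995, 0.003], [0.995, -0.095, -0.001], [-0.001, 0.003, -1.0]]
wrist_force: [-0.2, 0.2, -1.0]
opening: 0.0859
finger_force: 0.0
```

>>> send_rows --pt "1 -0.02 0.01 -0.2 0 0 0" --pt "1 -0.02 0.01 -0.4 0 0 0" --pt "1 -0.02 0.01 -0.6 0 0 0" --pt "1 -0.02 0.01 -0.8 0 0 0" --pt "1 -0.02 0.01 -0.9 0 0 0" --pt "1 -0.02 0.01 -0.9 0 0 0" --pt "0 -0.02 0.01 -0.9 0 0 0" --pt "0 -0.02 0.01 -0.9 0 0 0" --pt "0 -0.02 0.01 -0.9 0 0 0" --pt "0 -0.02 0.01 -0.9 0 0 0" --newtons 35

```text
t: 11.33
tool_pos: [0.4488, -0.0647, 0.0428]
tool_rot: [[0.095, 0.995, 0.003], [0.995, -0.095, -0.001], [-0.001, 0.004, -1.0]]
wrist_force: [-1.4, -0.1, 5.4]
opening: 0.0584
finger_force: 37.7
```

>>> send_rows --pt "0 0 0 0 0 0 0" --pt "0 0 0 0.1 0 0 0" --pt "0 0 0 0.3 0 0 0" --pt "0 0 0 0.5 0 0 0" --pt "0 0 0 0.7 0 0 0" --pt "0 0 0 0.8 0 0 0" --pt "0 0 0 0.8 0 0 0" --pt "0 0 0 0.8 0 0 0" --pt "0 0 0 0.8 0 0 0" --pt "0 0 0 0.8 0 0 0"

```text
t: 12.17
tool_pos: [0.4461, -0.0638, 0.1594]
tool_rot: [[0.095, 0.995, -0.003], [0.995, -0.095, 0.001], [0.001, -0.003, -1.0]]
wrist_force: [-0.2, 0.6, -2.6]
opening: 0.0586
finger_force: 39.4
```

Run:
```python
from h import *
s=sense();print(s['tool_pos'],s['opening'],s['finger_force'],s['wrist_force'],s['tool_rot'].round(3).tolist())
snap('wrist','w6'); z=s['tool_pos'][2]-.042+.07; print(z);lids('w6',(z,.07))
```

```text
[ 0.44611721 -0.06382459  0.1594201 ] 0.05857776153124627 39.42036151885986 [-0.15365125  0.64565671 -2.59089267] [[0.095, 0.995, -0.003], [0.995, -0.095, 0.001], [0.001, -0.003, -1.0]]
0.18742009963007952
lid 305.3 -13.4 78 86 [[0.4516, 0.0459], [0.4488, 0.0731]]
```

>>> send_rows --pt "0 0.15 -0.06 0 0 0 0" --pt "0 0.3 -0.12 0 0 0 0" --pt "0 0.5 -0.2 0 0 0 0" --pt "0 0.7 -0.3 0 0 0 0" --pt "0 0.85 -0.36 0 0 0 0" --pt "0 0.95 -0.4 0 0 0 0" --pt "0 1 -0.415 0 0 0 0" --pt "0 1 -0.415 0 0 0 0" --pt "0 1 -0.415 0 0 0 0" --pt "0 1 -0.415 0 0 0 0"

```text
t: 13.05
tool_pos: [0.5958, -0.1257, 0.1603]
tool_rot: [[0.095, 0.996, -0.003], [0.996, -0.095, 0.001], [0.001, -0.003, -1.0]]
wrist_force: [-0.0, -0.5, -2.3]
opening: 0.0585
finger_force: 39.3
```

>>> send_rows --pt "0 0.03 0 0 0 0 0" --pt "0 0.06 0 0 0 0 0" --pt "0 0.06 0 -0.1 0 0 0" --pt "0 0.06 0 -0.2 0 0 0" --pt "0 0.06 0 -0.3 0 0 0" --pt "0 0.06 0 -0.35 0 0 0" --pt "0 0.06 0 -0.35 0 0 0" --pt "0 0.06 0 -0.35 0 0 0" --pt "0 0.06 0 -0.35 0 0 0" --pt "0 0.06 0 -0.35 0 0 0"

```text
t: 13.88
tool_pos: [0.6073, -0.1267, 0.1097]
tool_rot: [[0.095, 0.995, 0.002], [0.995, -0.095, -0.001], [-0.001, 0.002, -1.0]]
wrist_force: [-0.2, -0.5, -1.8]
opening: 0.0586
finger_force: 39.3
```

Run:
```python
from h import *
s=sense();print(s['tool_pos'],s['opening'],s['finger_force'],s['wrist_force'],s['tool_rot'].round(3).tolist())
snap('wrist','w7')
```

```text
[ 0.60734017 -0.12672784  0.10973717] 0.058554841970665746 39.33251917362213 [-0.20708548 -0.54148291 -1.79341826] [[0.095, 0.995, 0.002], [0.995, -0.095, -0.001], [-0.001, 0.002, -1.0]]
```

View pics/w7.png

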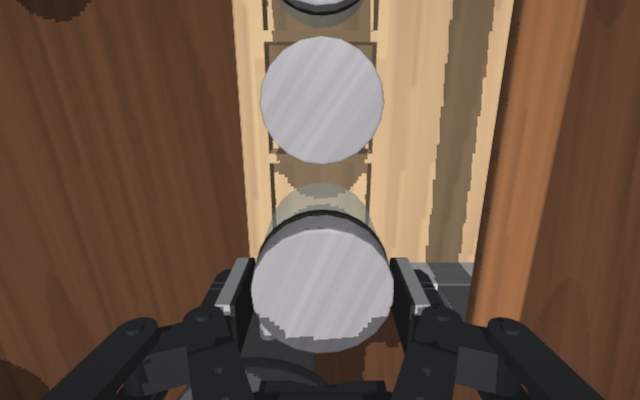

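The held jar, with its lid at (322,290), lines up with set3's lid at (322,100), and the pocket 4 walls are at columns 271 and 370.

Run:
```python
from h import *
print('held',ray('w7',322,290,.138),'set3',ray('w7',322,100,.088))
```

```text
held [ 0.607597   -0.12456262  0.138     ] set3 [ 0.61447447 -0.05323353  0.088     ]
```

>>> send_rows --pt "0 0 0 -0.05 0 0 0" --pt "0 0 0 -0.1 0 0 0" --pt "0 0 0 -0.15 0 0 0" --pt "0 0 0 -0.2 0 0 0" --pt "0 0 0 -0.25 0 0 0" --pt "0 0 0 -0.28 0 0 0" --pt "0 0 0 -0.31 0 0 0" --pt "0 0 0 -0.325 0 0 0" --pt "0 0 0 -0.325 0 0 0" --pt "0 0 0 -0.325 0 0 0"

```text
t: 14.77
tool_pos: [0.6061, -0.1265, 0.061]
tool_rot: [[0.095, 0.995, -0.0], [0.995, -0.095, -0.0], [-0.0, -0.0, -1.0]]
wrist_force: [-2.6, 0.6, 4.3]
opening: 0.0588
finger_force: 39.9
```

>>> send_rows --pt "1 0 0 0 0 0 0" --pt "1 0 0 0 0 0 0" --pt "1 0 0 0 0 0 0" --pt "1 0 0 0.1 0 0 0" --pt "1 0 0 0.3 0 0 0" --pt "1 0 0 0.5 0 0 0" --pt "1 0 0 0.7 0 0 0" --pt "1 0 0 0.9 0 0 0" --pt "1 0 0 1 0 0 0" --pt "1 0 0 1 0 0 0"

```text
t: 15.6
tool_pos: [0.6092, -0.1273, 0.2145]
tool_rot: [[0.095, 0.995, 0.009], [0.995, -0.095, -0.003], [-0.002, 0.009, -1.0]]
wrist_force: [0.7, -0.1, -0.6]
opening: 0.0855
finger_force: 0.0
```

>>> send_rows --pt "1 -0.15 0.15 0.05 0 0 0" --pt "1 -0.3 0.3 0.1 0 0 0" --pt "1 -0.45 0.45 0.2 0 0 0" --pt "1 -0.6 0.6 0.3 0 0 0" --pt "1 -0.75 0.75 0.4 0 0 0" --pt "1 -0.9 0.9 0.5 0 0 0" --pt "1 -1 1 0.5 0 0 0" --pt "1 -1 1 0.5 0 0 0" --pt "1 -1 1 0.5 0 0 0" --pt "1 -1 1 0.5 0 0 0"

```text
t: 16.43
tool_pos: [0.4567, 0.0231, 0.2838]
tool_rot: [[0.095, 0.995, -0.001], [0.995, -0.095, -0.001], [-0.001, -0.001, -1.0]]
wrist_force: [-0.5, -0.6, 0.2]
opening: 0.0853
finger_force: 0.0
```

Run:
```python
from h import *
s=sense();print(s['t'],s['tool_pos'])
snap('wrist','w8'); lids('w8',(.07,.088)); snap('top','top8')
im=cv2.imread('pics/top8.png');hsv=cv2.cvtColor(im,cv2.COLOR_BGR2HSV)
m=((hsv[...,1]<50)&(hsv[...,2]>120)).astype(np.uint8)
n,l,st,ce=cv2.connectedComponentsWithStats(m)
for i in range(1,n):
    if 230<st[i,4]<360: print(st[i].tolist(),[ray('top8',*ce[i],z)[:2].round(4).tolist() for z in(.07,.088)])
```

```text
16.4333 [0.45672865 0.02311892 0.28380525]
lid 476.1 224.6 49 57 [[0.6212, -0.0615], [0.6135, -0.0533]]
lid 485.7 158.2 54 62 [[0.6281, 0.0133], [0.6201, 0.0178]]
lid 309.5 107.7 57 59 [[0.4495, 0.0819], [0.4502, 0.083]]
[609, 137, 31, 16, 271] [[0.7113, -0.9909], [0.7054, -0.9785]]
[360, 162, 20, 21, 300] [[0.6064, -0.1272], [0.6018, -0.1252]]
[339, 195, 13, 44, 339] [[0.4542, -0.0502], [0.4513, -0.0491]]
[206, 218, 19, 20, 294] [[0.4092, 0.369], [0.4069, 0.365]]
[255, 220, 19, 20, 295] [[0.4064, 0.2106], [0.4042, 0.2086]]
[333, 328, 24, 21, 252] [[0.0767, -0.0481], [0.0784, -0.047]]
[632, 328, 8, 44, 269] [[0.0735, -0.9434], [0.0752, -0.9316]]
```

View pics/w8.png

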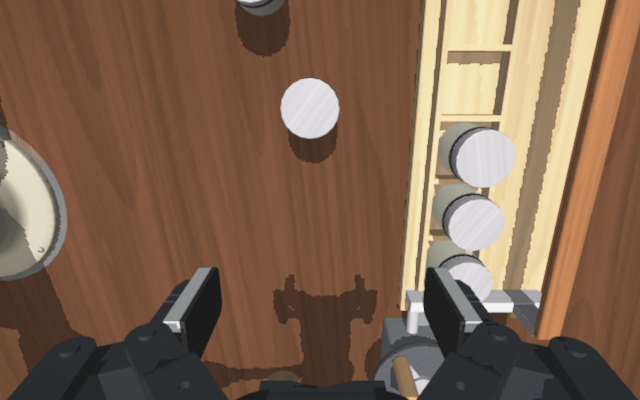

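Pocket 4 now holds a jar, in line with the other two. The next spare is at (309,108), world (0.4495, 0.082).

>>> send_rows --pt "1 -0.02 0.15 0 0 0 0" --pt "1 -0.05 0.3 0 0 0 0" --pt "1 -0.05 0.39 0 0 0 0" --pt "1 -0.05 0.39 -0.1 0 0 0" --pt "1 -0.05 0.39 -0.3 0 0 0" --pt "1 -0.05 0.39 -0.5 0 0 0" --pt "1 -0.05 0.39 -0.7 0 0 0" --pt "1 -0.05 0.39 -0.75 0 0 0" --pt "1 -0.05 0.39 -0.75 0 0 0" --pt "1 -0.05 0.39 -0.75 0 0 0"

```text
t: 17.37
tool_pos: [0.45, 0.0816, 0.1726]
tool_rot: [[0.096, 0.995, 0.0], [0.995, -0.096, -0.0], [-0.0, 0.0, -1.0]]
wrist_force: [1.0, -0.4, 0.3]
opening: 0.0853
finger_force: 0.0
```

Run:
```python
from h import *
s=sense();print(s['t'],s['tool_pos'])
snap('wrist','w9'); lids('w9',(.07,))
```

```text
17.3667 [0.44996582 0.08163002 0.17255439]
lid 321.4 195.5 73 76 [[0.4496, 0.0824]]
lid 237.4 12.0 89 100 [[0.4076, 0.2113]]
```

Aligned, so I lower it, grip and lift.

>>> send_rows --pt "1 0 0.005 -0.2 0 0 0" --pt "1 0 0.005 -0.4 0 0 0" --pt "1 0 0.005 -0.6 0 0 0" --pt "1 0 0.005 -0.8 0 0 0" --pt "1 0 0.005 -0.87 0 0 0" --pt "1 0 0.005 -0.87 0 0 0" --pt "0 0 0.005 -0.87 0 0 0" --pt "0 0 0.005 -0.87 0 0 0" --pt "0 0 0.005 -0.87 0 0 0" --pt "0 0 0.005 -0.87 0 0 0"

```text
t: 18.25
tool_pos: [0.4508, 0.0828, 0.0439]
tool_rot: [[0.095, 0.995, 0.004], [0.995, -0.095, 0.0], [0.001, 0.004, -1.0]]
wrist_force: [-1.5, 0.6, 8.0]
opening: 0.0586
finger_force: 37.1
```

>>> send_rows --pt "0 0 0 0 0 0 0" --pt "0 0 0 0.1 0 0 0" --pt "0 0 0 0.3 0 0 0" --pt "0 0 0 0.5 0 0 0" --pt "0 0 0 0.7 0 0 0" --pt "0 0 0 0.8 0 0 0" --pt "0 0 0 0.8 0 0 0" --pt "0 0 0 0.8 0 0 0" --pt "0 0 0 0.8 0 0 0" --pt "0 0 0 0.8 0 0 0"

```text
t: 19.08
tool_pos: [0.4476, 0.0827, 0.1603]
tool_rot: [[0.095, 0.995, -0.003], [0.995, -0.095, -0.0], [-0.0, -0.003, -1.0]]
wrist_force: [-0.8, -0.2, -2.8]
opening: 0.0585
finger_force: 39.5
```

>>> send_rows --pt "0 0.15 0 0 0 0 0" --pt "0 0.3 0.01 0 0 0 0" --pt "0 0.5 0.02 0 0 0 0" --pt "0 0.7 0.03 0 0 0 0" --pt "0 0.85 0.04 0 0 0 0" --pt "0 0.95 0.045 0 0 0 0" --pt "0 1 0.045 0 0 0 0" --pt "0 1 0.045 0 0 0 0" --pt "0 1 0.045 0 0 0 0" --pt "0 1 0.045 0 0 0 0"

```text
t: 19.92
tool_pos: [0.5972, 0.0895, 0.161]
tool_rot: [[0.095, 0.995, -0.003], [0.996, -0.095, -0.0], [-0.0, -0.003, -1.0]]
wrist_force: [-0.1, -0.5, -2.1]
opening: 0.0584
finger_force: 39.3
```

>>> send_rows --pt "0 0.1 0 0 0 0 0" --pt "0 0.19 0 0 0 0 0" --pt "0 0.19 0 -0.1 0 0 0" --pt "0 0.19 0 -0.2 0 0 0" --pt "0 0.19 0 -0.3 0 0 0" --pt "0 0.19 0 -0.33 0 0 0" --pt "0 0.19 0 -0.33 0 0 0" --pt "0 0.19 0 -0.33 0 0 0" --pt "0 0.19 0 -0.33 0 0 0" --pt "0 0.19 0 -0.33 0 0 0"

```text
t: 20.75
tool_pos: [0.6281, 0.0896, 0.1136]
tool_rot: [[0.095, 0.995, 0.002], [0.995, -0.095, 0.0], [0.0, 0.002, -1.0]]
wrist_force: [-0.0, 0.1, -1.9]
opening: 0.0584
finger_force: 39.4
```

Run:
```python
from h import *
s=sense();print(s['tool_pos'],s['opening'],s['finger_force'],s['wrist_force'])
snap('wrist','w10')
for p in((.634,.161),):
  for a in(-.033,.033):
    for b in(-.033,.033): print(proj('w10',[p[0]+a*.9956+b*.094,p[1]-a*.094+b*.9956,.038]).round())
```

```text
[0.62812956 0.08955033 0.11360652] 0.05843984271609039 39.37334060668945 [-0.0259557   0.09681062 -1.86687513]
[270. 152.]
[264.  42.]
[371. 152.]
[376.  42.]
```

View pics/w10.png

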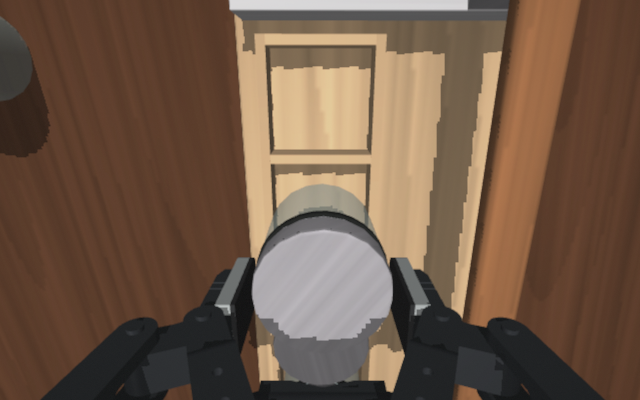

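The pocket 0 rim is at (265-375, 46-152), matching the prediction. The held jar at (322,290) is centred over pocket 1.

>>> send_rows --pt "0 0 0 -0.05 0 0 0" --pt "0 0 0 -0.1 0 0 0" --pt "0 0 0 -0.15 0 0 0" --pt "0 0 0 -0.2 0 0 0" --pt "0 0 0 -0.25 0 0 0" --pt "0 0 0 -0.3 0 0 0" --pt "0 0 0 -0.33 0 0 0" --pt "0 0 0 -0.345 0 0 0" --pt "0 0 0 -0.345 0 0 0" --pt "0 0 0 -0.345 0 0 0"

```text
t: 21.63
tool_pos: [0.6268, 0.0895, 0.0621]
tool_rot: [[0.095, 0.996, -0.001], [0.996, -0.095, -0.0], [-0.0, -0.001, -1.0]]
wrist_force: [-4.0, 0.1, 7.6]
opening: 0.0581
finger_force: 40.3
```

>>> send_rows --pt "1 0 0 0 0 0 0" --pt "1 0 0 0 0 0 0" --pt "1 0 0 0 0 0 0" --pt "1 0 0 0.1 0 0 0" --pt "1 0 0 0.3 0 0 0" --pt "1 0 0 0.5 0 0 0" --pt "1 0 0 0.7 0 0 0" --pt "1 0 0 0.9 0 0 0" --pt "1 0 0 1 0 0 0" --pt "1 0 0 1 0 0 0"

```text
t: 22.47
tool_pos: [0.6303, 0.0896, 0.2151]
tool_rot: [[0.095, 0.995, 0.009], [0.995, -0.095, 0.0], [0.001, 0.009, -1.0]]
wrist_force: [0.7, -0.6, -0.3]
opening: 0.0855
finger_force: 0.0
```

>>> send_rows --pt "1 -0.15 0.06 0 0 0 0" --pt "1 -0.3 0.15 0 0 0 0" --pt "1 -0.45 0.23 0 0 0 0" --pt "1 -0.6 0.3 0 0 0 0" --pt "1 -0.75 0.4 0 0 0 0" --pt "1 -0.9 0.5 0 0 0 0" --pt "1 -1 0.6 0 0 0 0" --pt "1 -1 0.7 0 0 0 0" --pt "1 -1 0.7 0 0 0 0" --pt "1 -1 0.7 0 0 0 0"

```text
t: 23.3
tool_pos: [0.477, 0.1947, 0.2094]
tool_rot: [[0.093, 0.996, -0.001], [0.996, -0.093, -0.001], [-0.001, -0.001, -1.0]]
wrist_force: [-0.5, -0.2, -0.4]
opening: 0.0853
finger_force: 0.0
```

Run:
```python
from h import *
s=sense();print(s['t'],s['tool_pos'])
snap('wrist','w11'); lids('w11',(.07,.088)); snap('top','top11')
im=cv2.imread('pics/top11.png');hsv=cv2.cvtColor(im,cv2.COLOR_BGR2HSV)
m=((hsv[...,1]<50)&(hsv[...,2]>120)).astype(np.uint8)
n,l,st,ce=cv2.connectedComponentsWithStats(m)
for i in range(1,n):
    if 230<st[i,4]<360: print(st[i].tolist(),[ray('top11',*ce[i],z)[:2].round(4).tolist() for z in(.07,.088)])
```

```text
23.3 [0.47697075 0.19467748 0.20940981]
lid 501.7 286.9 55 64 [[0.6364, 0.0777], [0.6271, 0.0899]]
lid 238.7 171.1 65 70 [[0.4076, 0.2118], [0.4124, 0.2157]]
[609, 137, 31, 16, 271] [[0.7113, -0.9909], [0.7054, -0.9785]]
[296, 155, 18, 20, 275] [[0.6286, 0.0885], [0.6237, 0.0879]]
[317, 157, 19, 21, 293] [[0.6213, 0.0177], [0.6164, 0.018]]
[338, 159, 20, 21, 296] [[0.6155, -0.0541], [0.6108, -0.0529]]
[360, 162, 20, 21, 304] [[0.6064, -0.1267], [0.6017, -0.1247]]
[269, 180, 15, 39, 289] [[0.5097, 0.1777], [0.5062, 0.1761]]
[224, 190, 13, 39, 282] [[0.4703, 0.3237], [0.4672, 0.3202]]
[206, 218, 19, 20, 294] [[0.4092, 0.369], [0.4069, 0.365]]
[632, 328, 8, 44, 269] [[0.0735, -0.9434], [0.0752, -0.9316]]
```

>>> send_rows --pt "1 -0.15 0.05 0 0 0 0" --pt "1 -0.3 0.1 0 0 0 0" --pt "1 -0.4 0.112 -0.05 0 0 0" --pt "1 -0.46 0.112 -0.1 0 0 0" --pt "1 -0.46 0.112 -0.2 0 0 0" --pt "1 -0.46 0.112 -0.25 0 0 0" --pt "1 -0.46 0.112 -0.25 0 0 0" --pt "1 -0.46 0.112 -0.25 0 0 0" --pt "1 -0.46 0.112 -0.25 0 0 0" --pt "1 -0.46 0.112 -0.25 0 0 0"

```text
t: 24.23
tool_pos: [0.4095, 0.2113, 0.1736]
tool_rot: [[0.095, 0.995, 0.001], [0.995, -0.095, 0.0], [0.0, 0.001, -1.0]]
wrist_force: [-0.2, 0.2, 0.9]
opening: 0.0851
finger_force: 0.0
```

Run:
```python
from h import *
s=sense();print(s['t'],s['tool_pos'])
snap('wrist','w12'); lids('w12',(.07,))
```

```text
24.2333 [0.40946083 0.21132347 0.17358892]
lid 319.0 195.4 73 76 [[0.4074, 0.212]]
lid 586.6 130.3 71 84 [[0.6029, 0.2424]]
```

>>> send_rows --pt "1 -0.01 0.005 -0.2 0 0 0" --pt "1 -0.01 0.005 -0.4 0 0 0" --pt "1 -0.01 0.005 -0.6 0 0 0" --pt "1 -0.01 0.005 -0.8 0 0 0" --pt "1 -0.01 0.005 -0.87 0 0 0" --pt "1 -0.01 0.005 -0.87 0 0 0" --pt "0 -0.01 0.005 -0.87 0 0 0" --pt "0 -0.01 0.005 -0.87 0 0 0" --pt "0 -0.01 0.005 -0.87 0 0 0" --pt "0 -0.01 0.005 -0.87 0 0 0"

```text
t: 25.12
tool_pos: [0.4083, 0.2126, 0.0442]
tool_rot: [[0.095, 0.995, 0.004], [0.995, -0.095, 0.001], [0.001, 0.003, -1.0]]
wrist_force: [-0.8, -0.2, 4.7]
opening: 0.0584
finger_force: 37.6
```

>>> send_rows --pt "0 0 0 0 0 0 0" --pt "0 0 0 0.1 0 0 0" --pt "0 0 0 0.3 0 0 0" --pt "0 0 0 0.5 0 0 0" --pt "0 0 0 0.7 0 0 0" --pt "0 0 0 0.8 0 0 0" --pt "0 0 0 0.8 0 0 0" --pt "0 0 0 0.8 0 0 0" --pt "0 0 0 0.8 0 0 0" --pt "0 0 0 0.8 0 0 0"

```text
t: 25.95
tool_pos: [0.4056, 0.2116, 0.1609]
tool_rot: [[0.095, 0.995, -0.003], [0.995, -0.095, -0.001], [-0.002, -0.003, -1.0]]
wrist_force: [-0.6, 0.2, -2.0]
opening: 0.0586
finger_force: 39.0
```

>>> send_rows --pt "0 0.15 -0.05 0 0 0 0" --pt "0 0.3 -0.1 0 0 0 0" --pt "0 0.5 -0.17 0 0 0 0" --pt "0 0.7 -0.24 0 0 0 0" --pt "0 0.85 -0.29 0 0 0 0" --pt "0 0.95 -0.32 0 0 0 0" --pt "0 1 -0.337 0 0 0 0" --pt "0 1 -0.337 0 0 0 0" --pt "0 1 -0.337 0 0 0 0" --pt "0 1 -0.337 0 0 0 0"

```text
t: 26.78
tool_pos: [0.5552, 0.1619, 0.1618]
tool_rot: [[0.094, 0.996, -0.003], [0.996, -0.094, -0.0], [-0.0, -0.003, -1.0]]
wrist_force: [-0.6, -0.6, -1.7]
opening: 0.0582
finger_force: 38.9
```

>>> send_rows --pt "0 0.15 0 0 0 0 0" --pt "0 0.3 0 0 0 0 0" --pt "0 0.45 0 0 0 0 0" --pt "0 0.515 0 -0.1 0 0 0" --pt "0 0.515 0 -0.2 0 0 0" --pt "0 0.515 0 -0.3 0 0 0" --pt "0 0.515 0 -0.32 0 0 0" --pt "0 0.515 0 -0.32 0 0 0" --pt "0 0.515 0 -0.32 0 0 0" --pt "0 0.515 0 -0.32 0 0 0"

```text
t: 27.62
tool_pos: [0.6344, 0.1618, 0.1155]
tool_rot: [[0.095, 0.996, 0.002], [0.996, -0.095, 0.0], [0.0, 0.002, -1.0]]
wrist_force: [1.0, -0.0, -1.9]
opening: 0.0582
finger_force: 39.0
```

Run:
```python
from h import *
s=sense();print(s['tool_pos'],s['opening'],s['finger_force'],s['wrist_force'],s['joints'])
snap('wrist','w13'); print(ray('w13',322,290,.138))
```

```text
[0.63435933 0.16181357 0.11552324] 0.0581896241777172 38.956382274627686 [ 1.00067956 -0.01081733 -1.87306026] [1.43531726e-01 4.61733150e-01 1.48351189e+00 3.22843360e-05
 1.19469219e+00 2.38184512e-01]
[0.63429869 0.16029592 0.138     ]
```

View pics/w13.png

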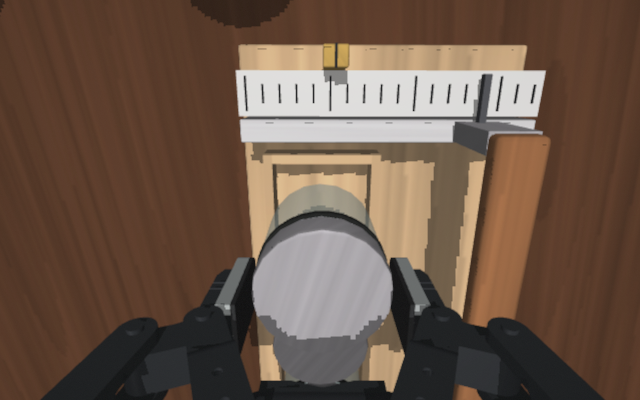

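This shows the pointer tip at (485,78), the clip line at (336,50), and the jar centred over pocket 0.

>>> send_rows --pt "0 0 -0.004 -0.05 0 0 0" --pt "0 0 -0.004 -0.1 0 0 0" --pt "0 0 -0.004 -0.15 0 0 0" --pt "0 0 -0.004 -0.2 0 0 0" --pt "0 0 -0.004 -0.25 0 0 0" --pt "0 0 -0.004 -0.3 0 0 0" --pt "0 0 -0.004 -0.34 0 0 0" --pt "0 0 -0.004 -0.357 0 0 0" --pt "0 0 -0.004 -0.357 0 0 0" --pt "0 0 -0.004 -0.357 0 0 0"

```text
t: 28.5
tool_pos: [0.6333, 0.161, 0.0618]
tool_rot: [[0.095, 0.995, -0.001], [0.995, -0.095, 0.0], [-0.0, -0.001, -1.0]]
wrist_force: [-4.6, -0.2, 5.4]
opening: 0.0585
finger_force: 40.2
```

>>> send_rows --pt "1 0 0 0 0 0 0" --pt "1 0 0 0 0 0 0" --pt "1 0 0 0 0 0 0" --pt "1 0 0 0.1 0 0 0" --pt "1 0 0 0.3 0 0 0" --pt "1 0 0 0.5 0 0 0" --pt "1 0 0 0.7 0 0 0" --pt "1 0 0 0.9 0 0 0" --pt "1 0 0 1 0 0 0" --pt "1 0 0 1 0 0 0"

```text
t: 29.33
tool_pos: [0.637, 0.1613, 0.2159]
tool_rot: [[0.095, 0.995, 0.01], [0.995, -0.095, 0.001], [0.002, 0.009, -1.0]]
wrist_force: [0.4, -0.1, 1.0]
opening: 0.0856
finger_force: 0.0
```

Run:
```python
from h import *
s=sense();print(s['t'],s['tool_pos'])
snap('wrist','w14'); lids('w14',(.07,.088)); 
ex=np.array([.9956,-.094]);p2=np.array([.620,.018])
# clip line & pointer from w13 (two heights)
for f,a,b in(('w13',(336,50),(485,78)),):
    m=ray(f,*a,.064)[:2];p=ray(f,*b,.056)[:2];print(m,p,'keeper-x of mark',(m-p2)@ex,'pointer',(p-p2)@ex)
s0=ray('scene0',190+664/3.4,165+410/3.4,.064)[:2]; t0=ray('top0',195+185/3.1,115+130/3.1,.064)[:2]; print((s0-p2)@ex,(t0-p2)@ex)
im=cv2.imread('pics/w13.png');cv2.imwrite('pics/c13.png',cv2.resize(im[35:150,225:560],None,fx=2.3,fy=2.3,interpolation=cv2.INTER_CUBIC))
snap('top','top14')
im=cv2.imread('pics/top14.png');hsv=cv2.cvtColor(im,cv2.COLOR_BGR2HSV)
m=((hsv[...,1]<50)&(hsv[...,2]>120)).astype(np.uint8)
n,l,st,ce=cv2.connectedComponentsWithStats(m)
for i in range(1,n):
    if 230<st[i,4]<360: print(st[i].tolist(),[ray('top14',*ce[i],z)[:2].round(4).tolist() for z in(.07,.088)])
```

```text
29.3333 [0.63700316 0.16132453 0.21587806]
lid 314.8 265.6 56 62 [[0.6238, 0.0801], [0.625, 0.0898]]
lid 314.6 189.1 65 67 [[0.6312, 0.1551], [0.6319, 0.1603]]
lid 448.4 90.4 42 50 [[0.7474, 0.2273], [0.7411, 0.2282]]
[0.65120856 0.25887405] [0.73443573 0.23691347] keeper-x of mark 0.008429079104479775 pointer 0.09335435178530342
0.00914325559340419 0.007183080435953271
[241, 119, 10, 38, 257] [[0.7144, 0.2856], [0.7084, 0.2826]]
[609, 137, 31, 16, 271] [[0.7113, -0.9909], [0.7054, -0.9785]]
[381, 151, 14, 41, 316] [[0.6046, -0.1849], [0.6, -0.1822]]
[206, 218, 19, 20, 294] [[0.4092, 0.369], [0.4069, 0.365]]
[632, 328, 8, 44, 269] [[0.0735, -0.9434], [0.0752, -0.9316]]
```

View pics/c13.png

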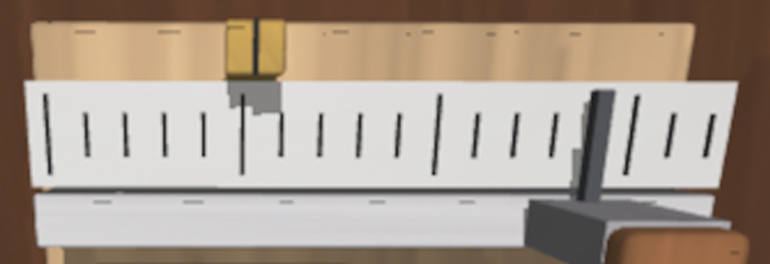

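The clip line is at crop (257,45) and the pointer tip at crop (603,92). That leaves about 86 mm, or 5.4 turns, to wind forward. I go back to the handle.

>>> send_rows --pt "1 -0.05 -0.1 0.2 0 0 0" --pt "1 -0.1 -0.25 0.4 0 0 0" --pt "1 -0.2 -0.5 0.43 0 0 0" --pt "1 -0.3 -0.75 0.43 0 0 0" --pt "1 -0.4 -1 0.43 0 0 0" --pt "1 -0.4 -1 0.43 0 0 0" --pt "1 -0.4 -1 0.43 0 0 0" --pt "1 -0.4 -1 0.43 0 0 0" --pt "1 -0.4 -1 0.43 0 0 0" --pt "1 -0.4 -1 0.43 0 0 0"

```text
t: 30.27
tool_pos: [0.5745, 0.0122, 0.2745]
tool_rot: [[0.093, 0.996, -0.001], [0.996, -0.093, 0.001], [0.0, -0.001, -1.0]]
wrist_force: [0.0, -0.5, -0.2]
opening: 0.0856
finger_force: 0.0
```

>>> send_rows --pt "1 -0.05 -0.25 0 0 0 0" --pt "1 -0.1 -0.5 0 0 0 0" --pt "1 -0.2 -0.75 0 0 0 0" --pt "1 -0.32 -1 0 0 0 0" --pt "1 -0.32 -1 0 0 0 0" --pt "1 -0.32 -1 0 0 0 0" --pt "1 -0.32 -1 0 0 0 0" --pt "1 -0.32 -1 0 0 0 0" --pt "1 -0.32 -1 0 0 0 0" --pt "1 -0.32 -1 0 0 0 0"

```text
t: 31.1
tool_pos: [0.5268, -0.1377, 0.2754]
tool_rot: [[0.093, 0.996, 0.0], [0.996, -0.093, 0.0], [0.0, 0.0, -1.0]]
wrist_force: [0.2, 0.2, 0.1]
opening: 0.0856
finger_force: 0.0
```

>>> send_rows --pt "1 0 -0.2 0 0 0 0" --pt "1 0 -0.4 0 0 0 0" --pt "1 0 -0.55 0 0 0 0" --pt "1 0 -0.56 0 0 0 0" --pt "1 0 -0.56 0 0 0 0" --pt "1 0 -0.56 0 0 0 0" --pt "1 0 -0.56 0 0 0 0" --pt "1 0 -0.56 0 0 0 0" --pt "1 0 -0.56 0 0 0 0" --pt "1 0 -0.56 0 0 0 0"

```text
t: 31.93
tool_pos: [0.5263, -0.2223, 0.2757]
tool_rot: [[0.094, 0.996, 0.0], [0.996, -0.094, -0.0], [-0.0, 0.0, -1.0]]
wrist_force: [-0.7, -0.0, -0.1]
opening: 0.0857
finger_force: 0.0
```

Run:
```python
from h import *
s=sense();print(s['t'],s['tool_pos'],s['joints'])
im=snap('wrist','w15'); h=cv2.cvtColor(im,cv2.COLOR_BGR2HSV)
m=((h[...,0]>10)&(h[...,0]<28)&(h[...,1]>60)&(h[...,1]<140)&(h[...,2]>225)).astype(np.uint8); u,v=proj('w15',(.529,-.223,.152));print(u,v)
k=np.zeros_like(m);k[int(v)-40:int(v)+40,int(u)-40:int(u)+40]=1
n,l,st,ce=cv2.connectedComponentsWithStats(m*k)
for i in range(1,n):
    if st[i,4]>40:print(st[i],ce[i],ray('w15',*ce[i],.152))
print(bar('top15'))
# lids of all five seen from top
im=cv2.imread('pics/top15.png');hsv=cv2.cvtColor(im,cv2.COLOR_BGR2HSV)
m=((hsv[...,1]<50)&(hsv[...,2]>120)).astype(np.uint8)
n,l,st,ce=cv2.connectedComponentsWithStats(m)
for i in range(1,n):
    if 230<st[i,4]<360: print(st[i].tolist(),ray('top15',*ce[i],.088)[:2])
```

```text
31.9333 [ 0.52629027 -0.22234374  0.27568343] [-5.21597051e-01  2.45123231e-01  1.41371649e+00  1.46732478e-04
  1.48242798e+00 -4.27604954e-01]
325.33535656652765 189.00864865748662
[313 178  22  21 345] [323.48115942 187.84927536] [ 0.52758863 -0.22188007  0.152     ]
([269, 127, 123, 20, 837], array([0.71278847, 0.0063063 , 0.106     ]), np.float64(0.09347940615063689))
[609, 137, 31, 16, 271] [ 0.7053993  -0.97847208]
[274, 152, 19, 20, 277] [0.63108537 0.15834856]
[295, 155, 19, 19, 278] [0.62398545 0.088423  ]
[317, 157, 19, 21, 292] [0.61655886 0.01792513]
[338, 159, 20, 21, 297] [ 0.61081438 -0.05284608]
[360, 162, 20, 21, 305] [ 0.6016026  -0.12468803]
[206, 218, 19, 20, 292] [0.40666718 0.36504215]
[632, 328, 8, 44, 269] [ 0.07521453 -0.93160943]
```

All five lids are in a straight row, and the handle is at (0.5276, -0.2219).

>>> send_rows --pt "1 0.008 0.003 -0.25 0 0 0" --pt "1 0.008 0.003 -0.5 0 0 0" --pt "1 0.008 0.003 -0.75 0 0 0" --pt "1 0.008 0.003 -0.9 0 0 0" --pt "1 0.008 0.003 -0.96 0 0 0" --pt "0 0.008 0.003 -0.96 0 0 0" --pt "0 0.008 0.003 -0.96 0 0 0" --pt "0 0.008 0.003 -0.96 0 0 0" --pt "0 0.008 0.003 -0.96 0 0 0" --pt "0 0.008 0.003 -0.96 0 0 0" --newtons 25

```text
t: 32.87
tool_pos: [0.5284, -0.2232, 0.1332]
tool_rot: [[0.095, 0.995, 0.003], [0.995, -0.095, -0.002], [-0.001, 0.003, -1.0]]
wrist_force: [0.0, -0.7, 0.8]
opening: 0.0254
finger_force: 0.0
```

Run:
```python
from h import *
s=sense();p=s['tool_pos'];print(p,s['opening'],s['finger_force'],s['wrist_force']); c=(.5535,-.2642)
a0=np.arctan2(p[1]-c[1],p[0]-c[0]);print(np.degrees(a0),np.hypot(p[0]-c[0],p[1]-c[1]))
for st in(-18,-36):
    a=a0+np.radians(st)*np.arange(1,11); print((.048*np.stack([np.cos(a)-np.cos(a0),np.sin(a)-np.sin(a0)],1)/.15).round(3).tolist())
m=ray('w13',336.7,54.6,.064)[:2];q=ray('w13',487.2,75,.056)[:2];print('gap',(q-m)@[.9956,-.094])
```

```text
[ 0.52844403 -0.22320776  0.13324724] 0.025442699821632 0.0 [ 0.03667675 -0.67866165  0.77156662]
121.43481071699063 0.04804337044813568
[[0.093, 0.038], [0.192, 0.046], [0.29, 0.022], [0.375, -0.03], [0.44, -0.106], [0.478, -0.199], [0.486, -0.299], [0.462, -0.396], [0.41, -0.481], [0.334, -0.546]]
[[0.192, 0.046], [0.375, -0.03], [0.478, -0.199], [0.462, -0.396], [0.334, -0.546], [0.141, -0.592], [-0.041, -0.516], [-0.144, -0.347], [-0.129, -0.15], [-0.0, -0.0]]
gap 0.08553745772334104
```

>>> send_rows --pt "0 0 0 0 0 0 0" --pt "0 0.215 0.043 0 0 0 0" --pt "0 0.405 -0.06 0 0 0 0" --pt "0 0.485 -0.265 0 0 0 0" --pt "0 0.415 -0.475 0 0 0 0" --pt "0 0.23 -0.585 0 0 0 0" --pt "0 0.015 -0.555 0 0 0 0" --pt "0 -0.13 -0.39 0 0 0 0" --pt "0 -0.135 -0.17 0 0 0 0" --pt "0 0 0 0 0 0 0"

```text
t: 33.7
tool_pos: [0.5242, -0.2242, 0.1333]
tool_rot: [[0.098, 0.995, -0.0], [0.995, -0.098, -0.005], [-0.005, 0.0, -1.0]]
wrist_force: [1.7, -10.6, -1.3]
opening: 0.0181
finger_force: 25.1
```

>>> send_rows --pt "0 0.19 0.045 0 0 0 0" --pt "0 0.375 -0.03 0 0 0 0" --pt "0 0.48 -0.2 0 0 0 0" --pt "0 0.46 -0.395 0 0 0 0" --pt "0 0.335 -0.545 0 0 0 0" --pt "0 0.14 -0.59 0 0 0 0" --pt "0 -0.04 -0.515 0 0 0 0" --pt "0 -0.145 -0.345 0 0 0 0" --pt "0 -0.13 -0.15 0 0 0 0" --pt "0 0 0 0 0 0 0"

```text
t: 34.53
tool_pos: [0.5248, -0.224, 0.1333]
tool_rot: [[0.097, 0.995, 0.0], [0.995, -0.097, -0.005], [-0.005, 0.001, -1.0]]
wrist_force: [1.0, -10.0, -0.3]
opening: 0.0183
finger_force: 26.0
```

Run:
```python
from h import *
print(bar('top16'));s=sense();print(s['tool_pos'],s['opening'],s['finger_force'],s['wrist_force'])
```

```text
([267, 136, 124, 20, 794], array([0.68057831, 0.01083369, 0.106     ]), np.float64(0.06098540325553179))
[ 0.5316984  -0.22070009  0.13340395] 0.0180901908154656 26.415269672870636 [2.69383593 1.80786193 1.46082311]
```

>>> send_rows --pt "0 0.19 0.045 0 0 0 0" --pt "0 0.375 -0.03 0 0 0 0" --pt "0 0.48 -0.2 0 0 0 0" --pt "0 0.46 -0.395 0 0 0 0" --pt "0 0.335 -0.545 0 0 0 0" --pt "0 0.14 -0.59 0 0 0 0" --pt "0 -0.04 -0.515 0 0 0 0" --pt "0 -0.145 -0.345 0 0 0 0" --pt "0 -0.13 -0.15 0 0 0 0" --pt "0 0 0 0 0 0 0"

```text
t: 35.42
tool_pos: [0.5248, -0.224, 0.1334]
tool_rot: [[0.097, 0.995, 0.0], [0.995, -0.097, -0.005], [-0.005, 0.001, -1.0]]
wrist_force: [0.2, -9.2, 0.2]
opening: 0.0186
finger_force: 26.3
```

>>> send_rows --pt "0 0.19 0.045 0 0 0 0" --pt "0 0.375 -0.03 0 0 0 0" --pt "0 0.48 -0.2 0 0 0 0" --pt "0 0.46 -0.395 0 0 0 0" --pt "0 0.335 -0.545 0 0 0 0" --pt "0 0.14 -0.59 0 0 0 0" --pt "0 -0.04 -0.515 0 0 0 0" --pt "0 -0.145 -0.345 0 0 0 0" --pt "0 -0.13 -0.15 0 0 0 0" --pt "0 0 0 0 0 0 0"

```text
t: 36.25
tool_pos: [0.5248, -0.224, 0.1333]
tool_rot: [[0.097, 0.995, 0.0], [0.995, -0.097, -0.005], [-0.005, 0.001, -1.0]]
wrist_force: [0.7, -9.8, -0.4]
opening: 0.018
finger_force: 26.5
```

>>> send_rows --pt "0 0.19 0.045 0 0 0 0" --pt "0 0.375 -0.03 0 0 0 0" --pt "0 0.48 -0.2 0 0 0 0" --pt "0 0.46 -0.395 0 0 0 0" --pt "0 0.335 -0.545 0 0 0 0" --pt "0 0.14 -0.59 0 0 0 0" --pt "0 -0.04 -0.515 0 0 0 0" --pt "0 -0.145 -0.345 0 0 0 0" --pt "0 -0.13 -0.15 0 0 0 0" --pt "0 0 0 0 0 0 0"

```text
t: 37.08
tool_pos: [0.5248, -0.224, 0.1334]
tool_rot: [[0.097, 0.995, 0.0], [0.995, -0.097, -0.005], [-0.005, 0.001, -1.0]]
wrist_force: [0.0, -9.7, 0.0]
opening: 0.0182
finger_force: 26.6
```

Run:
```python
from h import *
print(bar('top17'));s=sense();print(s['tool_pos'],s['opening'],s['finger_force'],s['wrist_force'])
```

```text
([265, 150, 125, 21, 828], array([0.63309501, 0.01586084, 0.106     ]), np.float64(0.013238477285951528))
[ 0.53171629 -0.22065999  0.13339974] 0.018489170921551803 26.909501552581787 [3.7907278  3.01017253 1.10463412]
```

>>> send_rows --pt "0 0.1 0.04 0 0 0 0" --pt "0 0.215 0.043 0 0 0 0" --pt "0 0.32 0.008 0 0 0 0" --pt "0 0.405 -0.06 0 0 0 0" --pt "0 0.465 -0.155 0 0 0 0" --pt "0 0.485 -0.265 0 0 0 0" --pt "0 0.485 -0.265 0 0 0 0" --pt "0 0.485 -0.265 0 0 0 0" --pt "0 0.485 -0.265 0 0 0 0" --pt "0 0.485 -0.265 0 0 0 0"

```text
t: 37.97
tool_pos: [0.6008, -0.2639, 0.1333]
tool_rot: [[0.095, 0.995, 0.002], [0.995, -0.095, -0.003], [-0.003, 0.003, -1.0]]
wrist_force: [-0.5, -2.0, 6.3]
opening: 0.0179
finger_force: 27.2
```

>>> send_rows --pt "1 0 0 0 0 0 0" --pt "1 0 0 0 0 0 0" --pt "1 0 0 0 0 0 0" --pt "1 0 0 0.1 0 0 0" --pt "1 0 0 0.3 0 0 0" --pt "1 0 0 0.5 0 0 0" --pt "1 0 0 0.7 0 0 0" --pt "1 0 0 0.9 0 0 0" --pt "1 0 0 1 0 0 0" --pt "1 0 0 1 0 0 0"

```text
t: 38.8
tool_pos: [0.6019, -0.263, 0.286]
tool_rot: [[0.095, 0.995, 0.007], [0.996, -0.095, -0.004], [-0.003, 0.008, -1.0]]
wrist_force: [0.7, 0.6, -0.5]
opening: 0.0854
finger_force: 0.0
```

Run:
```python
from h import *
s=sense();print(s['t'],s['tool_pos']);print(bar('top18'))
im=snap('wrist','w18')
```

```text
38.8 [ 0.60192927 -0.26302691  0.28601853]
([265, 152, 124, 20, 815], array([0.62741791, 0.01575855, 0.106     ]), np.float64(0.007595967127770705))
```

>>> send_rows --pt "1 0.05 0.25 0 0 0 0" --pt "1 0.1 0.5 0 0 0 0" --pt "1 0.15 0.75 0 0 0 0" --pt "1 0.2 1 0 0 0 0" --pt "1 0.2 1 0 0 0 0" --pt "1 0.2 1 0 0 0 0" --pt "1 0.2 1 0 0 0 0" --pt "1 0.2 1 0 0 0 0" --pt "1 0.2 1 0 0 0 0" --pt "1 0.2 1 0 0 0 0"

```text
t: 39.73
tool_pos: [0.6299, -0.1137, 0.281]
tool_rot: [[0.097, 0.995, -0.001], [0.995, -0.097, -0.0], [-0.0, -0.001, -1.0]]
wrist_force: [-0.1, 0.0, -0.2]
opening: 0.0858
finger_force: 0.0
```

>>> send_rows --pt "1 0 0.25 0 0 0 0" --pt "1 0 0.5 0 0 0 0" --pt "1 0 0.75 0 0 0 0" --pt "1 0 1 0 0 0 0" --pt "1 0 1 0 0 0 0" --pt "1 0 1 0 0 0 0" --pt "1 0 1 0 0 0 0" --pt "1 0 1 0 0 0 0" --pt "1 0 1 0 0 0 0" --pt "1 0 1 0 0 0 0"

```text
t: 40.57
tool_pos: [0.6303, 0.0361, 0.2814]
tool_rot: [[0.097, 0.995, -0.0], [0.995, -0.097, -0.0], [-0.0, -0.0, -1.0]]
wrist_force: [-0.4, 0.0, -0.0]
opening: 0.0855
finger_force: 0.0
```

>>> send_rows --pt "1 0 0.25 0 0 0 0" --pt "1 0 0.5 0 0 0 0" --pt "1 0 0.75 -0.1 0 0 0" --pt "1 0 0.95 -0.25 0 0 0" --pt "1 0 0.95 -0.4 0 0 0" --pt "1 0 0.95 -0.4 0 0 0" --pt "1 0 0.95 -0.4 0 0 0" --pt "1 0 0.95 -0.4 0 0 0" --pt "1 0 0.95 -0.4 0 0 0" --pt "1 0 0.95 -0.4 0 0 0"

```text
t: 41.4
tool_pos: [0.6313, 0.1791, 0.2234]
tool_rot: [[0.097, 0.995, 0.003], [0.995, -0.097, 0.0], [0.001, 0.003, -1.0]]
wrist_force: [0.2, 0.1, -0.5]
opening: 0.0853
finger_force: 0.0
```

Run:
```python
from h import *
s=sense();print(s['t'],s['tool_pos'])
im=snap('wrist','w19'); u,v=proj('w19',(.651,.257,.064));print(u,v);u,v=int(u),int(v);u0,v0=max(u-80,0),max(v-50,0)
cv2.imwrite('pics/c19.png',cv2.resize(im[v0:v+70,u0:u+80],None,fx=4.5,fy=4.5,interpolation=cv2.INTER_CUBIC));print(u0,v0)
```

```text
41.4 [0.63127565 0.17907862 0.22335563]
335.848168605572 85.6868302100654
255 35
```

View pics/c19.png

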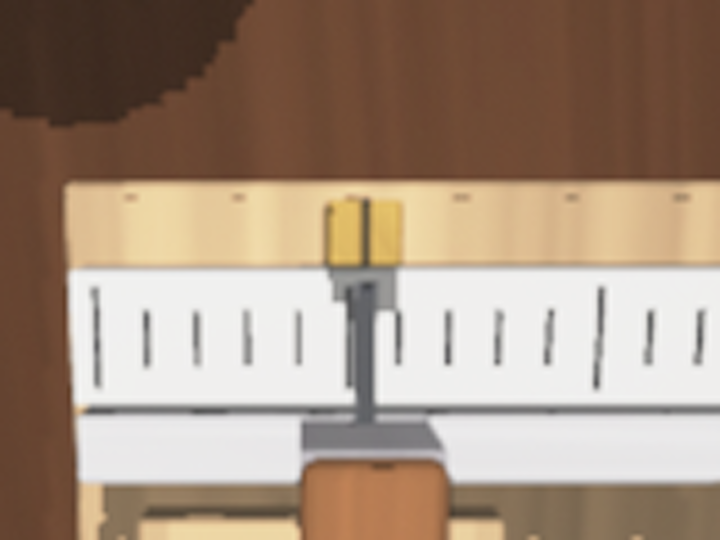

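The pointer tip is at crop (365,290) and the clip line at crop (366,230). They agree to well under 1 mm. The arm is clear of everything, so I hand in the job.

```bash
python3 -c "
from cell import *
print(close_job())"
```

```text
the job is handed in; nothing more can be done
None
```

The job is handed in, though it returned no verdict: bar wound fully back, spares stood in pockets 0, 1 and 4, then bar wound forward until the pointer was within 1 mm of the clip line, with the arm clear.

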